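# Gauge two porcelain sleeves on an inclined pin and sort them

### The job

Test the two white porcelain sleeves on the slanted steel gauge pin, one at a time: slide a sleeve gently down the pin, without forcing it, until it is fully home on the block or stops part-way, pause a moment there and draw it off again. A sleeve that goes fully home is good: stand it upright in the slatted plastic crate; one that stops part-way is a reject: stand it upright in the shallow wooden tray. Put the first sleeve away before trying the second (try both), and leave everything else on the bench where it is.

Things in the scene. Friction and masses are not known exactly. Their poses are not given: they have to be found in the camera images.
- sleeve_1_mid (a point): one of two upright porcelain sleeves: plain white tube, 40 mm outside diameter, 60 mm long, 23 mm mouths at both ends, about 120 g. This point is its centre, 30 mm above its underside; z along its bore. One of the two (unknown which) narrows inside to 17 mm half-way along; outside they are alike, so only trying it on the pin tells
- sleeve_2_mid (a point): one of two upright porcelain sleeves: plain white tube, 40 mm outside diameter, 60 mm long, 23 mm mouths at both ends, about 120 g. This point is its centre, 30 mm above its underside; z along its bore. One of the two (unknown which) narrows inside to 17 mm half-way along; outside they are alike, so only trying it on the pin tells
- pin: fixed steel gauge pin, 20 mm diameter, 45 mm long, on the square 50 x 50 mm top of a grey block, leaning 25 degrees towards its own level -x side (roughly towards the robot). Origin: centre of its foot, in the block's top, 60 mm above the bench; z along the pin to its free end; y level. Centre of a sleeve, along z: 30 mm when fully home on the block, about 46 mm when a narrow one stops
- pin_nose (a point): centre of the pin's free end, a 12 mm flat; the last 4 mm widen from it to the full 20 mm. A sleeve's mouth meets it when the sleeve's centre is 75 mm from the pin's foot
- gauge: fixed dark steel base plate under the pin's block, 120 mm (x) by 90 mm (y), 12 mm thick; origin at the centre of its underside
- crate: fixed slatted white plastic crate for good sleeves, open on top: 160 mm (x) by 140 mm (y) outside, walls 5 mm thick, 50 mm tall, floor 5 mm above the bench; 10 mm square posts stand in the inner corners. Origin at the centre of its underside. It may be to the left or to the right
- tray: fixed shallow wooden tray for rejects: 160 mm (x) by 140 mm (y) outside, rim 5 mm thick and 20 mm tall, floor 5 mm above the bench. Origin at the centre of its underside. It may be to the left or to the right
- cup: Bystander: small white porcelain cup with a handle, 60 mm wide, 58 mm tall, standing between the sleeves. Leave it where it is.
- mug: Bystander: white porcelain mug with a handle, 80 mm wide, 90 mm tall, beyond the gauge. Leave it where it is.
- saucer: Bystander: white porcelain plate, 100 mm wide, 16 mm tall. Leave it where it is.
- jar: Bystander: glass jar with a metal cap, 56 mm wide, 75 mm tall. Leave it where it is.
- brush: Bystander: dusting brush, 170 mm long, lying flat beyond the gauge; the origin is at its underside. Leave it where it is.
- collar: Bystander: plain low steel collar, 44 mm wide, only 18 mm tall (not one of the sleeves to be tested). Leave it where it is.
There are look-alikes about, which are no part of the job. Leave any blue or pink look-alike of the part that bears sleeve_1_mid alone. Several things look just like the crate: the one meant starts nearest to the robot's base.

How it is judged:
By the outcome, as a careful person would: the job done as asked, in the order asked, and still so for the second after the job is handed in, with the robot touching nothing.
It also fails if it takes over 70 s, if anything falls off the work surface, if the arm or the gripper's body presses on something with over 40 N, if the wrist force passes 120 N, or if a joint passes its speed limit or range.

### The arm

A 7-joint arm with a two-finger parallel gripper is mounted at the origin on the work surface. World frame = base frame: x ahead of the robot, y to its left, z up, the work surface at z = 0. Lengths are in mm, angles in rad, forces in N, time in s.
With the tool pointing down it reaches from about 425 to 800 mm from the base axis. Payload 8.3 kg.
Tool frame: the origin (TCP) lies on the front face of the gripper's body, between the roots of the fingers; the fingertips stand 73 mm ahead of it and the grasp point (between the pads) lies 54 mm ahead of it; x points along the fingers, y is the direction in which the jaws open and shut, and the axes are right-handed (so a half turn about x gives the same grasp; the last joint's range is limited). The gripper opens to 85 mm and grips with 20 to 120 N. Pads are 22 mm wide; open, the fingers measure 114 mm over their backs; the gripper's body (76 mm by 85 mm) begins 54 mm behind the grasp point. The pads swing forward as they close: fully open they stand 13 mm farther back than shut.
Start: joints at [1.122, 0.383, 0.016, 1.37, -0.006, 1.388, -0.046], TCP at [235.22, -579.034, 303.879] pointing down, gripper open.
Joint ranges: [-2.95, 2.95], [-0.25, 2.06], [-1.52, 1.56], [0.18, 2.33], [-1.44, 4.58], [0.02, 2.06], [-3.01, 3.01]. Speed limits (rad/s): [2.39, 2.39, 3.01, 3.01, 3.14, 3.14, 3.14].

### API

Orientations are given as a unit quaternion [x, y, z, w].
In Python, from cell import r, capture, calibration, job, nets gives the robot as it stands. The module is installed in compiled form; this text tells all that it offers.
- The arm moves only by the tool move_arm, never from a script. Its argument "targets" is a list of rows, each a list of 2 entries, a list of its own where there are three numbers: the shift along the tool's x, y, z in mm, then the turn, a rotation vector about the tool's x, y, z in rad. A call has exactly 10 rows; each row is the pose to reach, as a shift and turn from the pose commanded when the call began, along the tool's axes at that moment; what a row does not reach only later rows make up. A row lasts 1/8 s, in which the tool goes at most 62.5 mm and 10.7 degrees, less where a joint would pass 70% of its speed; a pose out of reach is approached as far as the arm can. A call with a gripper value outside its range is refused whole. "claw" is the closure, from 0 (fully open) to 1 (shut), set as the call begins (left out, the last holds). The fingers move at their own pace and stop on an object; "force" is the grip in N (left out, the last holds). Time passes only in rows, so rows that repeat a pose let the fingers close, or fill a call up. It gives the time, the measured TCP pose, the force and the opening at its end, in the units of the state.
- r.read_state(): the state, without advancing time (a new reading comes with each control period).
- capture(name): name is "scene" or "top" or "wrist"; returns the picture (480x640x3 uint8, blue, green, red); there is no depth.
- calibration(name): a dict with "mtx" (3x3 intrinsics, pixels), "k1" (the pictures are not rectified: a ray, as slopes to the right and down, at radius r is drawn at 1 + k1 r^2 times it, then the intrinsics apply), "pose" (4x4, takes a point from camera to world coordinates). Camera axes: x right, y up, looking along -z (the intrinsics and any distortion apply to the point x, -y, -z); pixel columns grow to the right and rows downward; lengths in mm; the calibration is good to about 2 mm. A picture is of the moment at which its call begins: read the wrist's pose just before it. calibration takes no time and is no camera call; for the wrist camera it gives the pose at the moment of the call.
- job.hand_in(): hands the job in, once; it reports no verdict.
Trained networks look in the newest picture that a camera, given by its name, has taken for a name from the list of things; names that differ only in an ending like _2 or _b are one class to them, and where a whole thing is asked for, a point or a joint stands for the part that bears it (a point fixed in the world has none). Each returns a list of dicts, best first, with "conf" (0 to 1); they miss things now and then, are a little off and sometimes report something else, mostly with a low value. They report only what shows in the picture. A call takes as long as a camera call. They do not tell look-alikes from the thing itself.
- nets.outline_of(name, camera): "mask" (480x640 bool, what is visible of it) and "rect" ([centre column, centre row, width, height] in pixels, round what is visible of it).
The state is a dict: "clock": time; "q": joint angles; "joint_vel": joint speeds; "joint_efforts": joint torques, N m; "tool_pos": TCP position; "tool_rot": TCP orientation; "force": force on the tool from outside, world axes, zero at the start; "torque": the same for the moment, N m; "opening": opening from 0.0 (shut) to 1.0 (fully open).
Only numpy, scipy, OpenCV 4.12 (cv2) and the standard library are available. Lean on these libraries where they do the work, as an engineer would, in place of code of your own. Each camera call takes 0.05 s, during which the arm holds its last target.

## Working session

There is one attempt and no reset: what is moved stays moved. The work goes in short steps, Python scripts to look and compute and a tool call to move; the robot and the scene stay as the last step left them, time stands still between calls to the robot, and variables do not carry over. Pictures are saved under pics/ and viewed, and the job is handed in when it is done.

Besides the shell and the picture viewer there is one more tool, called after ">>>" as name(argument=value, ...) on one line, values as JSON. move_arm: Moves the arm, as the interface text tells. Its arguments: {"type":"object","properties":{"targets":{"type":"array","items":{"type":"array"}},"claw":{"type":"number"},"force":{"type":"number"}},"required":["targets"]}

```bash
mkdir -p pics; ls; python3 - <<'E'
from cell import r,capture,calibration,job,nets
import cv2
for n in ["scene","top"]:
    cv2.imwrite(f"pics/{n}0.png",capture(n))
    c=calibration(n);print(n,c)
s=r.read_state();print(s)
E
```

```text
pics
scene {'mtx': array([[603.1361878 ,   0.        , 324.01436428],
       [  0.        , 603.1361878 , 252.66220817],
       [  0.        ,   0.        ,   1.        ]]), 'k1': -0.08674949384289235, 'pose': array([[-6.54002662e-01, -6.00466713e-01,  4.60130682e-01,
         1.17189451e+03],
       [ 7.56320474e-01, -5.31958668e-01,  3.80787757e-01,
         3.68538373e+02],
       [ 1.61201317e-02,  5.97042463e-01,  8.02047654e-01,
         1.11753042e+03],
       [ 0.00000000e+00,  0.00000000e+00,  0.00000000e+00,
         1.00000000e+00]])}
top {'mtx': array([[584.09924604,   0.        , 314.46836062],
       [  0.        , 584.09924604, 238.32882023],
       [  0.        ,   0.        ,   1.        ]]), 'k1': -0.18038492125018302, 'pose': array([[-5.89121443e-03,  9.96794040e-01, -7.97930747e-02,
         5.07734217e+02],
       [-9.99858130e-01, -7.13088766e-03, -1.52600671e-02,
        -1.17655917e+02],
       [-1.57801394e-02,  7.96918541e-02,  9.96694635e-01,
         1.33632650e+03],
       [ 0.00000000e+00,  0.00000000e+00,  0.00000000e+00,
         1.00000000e+00]])}
{'clock': 0.1, 'q': array([ 1.1220912 ,  0.3841544 ,  0.0163858 ,  1.37102421, -0.00631604,
        1.38821294, -0.04653881]), 'joint_vel': array([-0.00145298, -0.00241258,  0.0004556 , -0.00272313,  0.00044505,
       -0.00119294,  0.00110744]), 'joint_efforts': array([ 2.65833238e-03, -6.29135799e+01,  8.47180467e-01, -3.72759140e+01,
        1.66189409e-02,  1.04017611e-02, -5.19365210e-05]), 'tool_pos': array([ 235.10565337, -578.74810002,  302.98989317]), 'tool_rot': array([-0.69386706, -0.13616874,  0.69411342, -0.13495603]), 'force': array([-0.14657852, -0.04634207,  0.75845821]), 'torque': array([-0.03716805,  0.03112022,  0.04549577]), 'opening': 0.9987299542513628}
```

View pics/scene0.png

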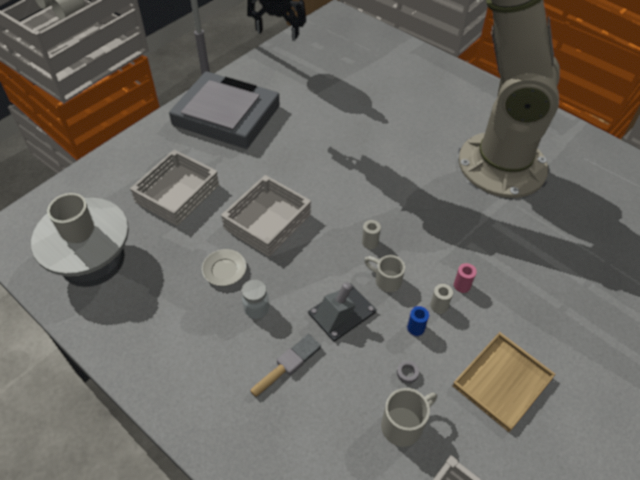

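View pics/top0.png

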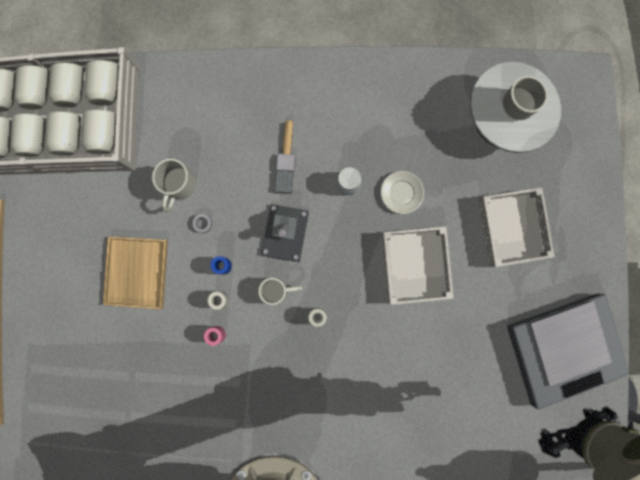

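Top view: white sleeves are at (217,300) and (317,318), with blue (221,266) and pink (214,337) look-alikes. The crate candidates are (418,265) and (517,227), and the base is at about (275,470). The crate at (418,265) is nearest the base. The tray is at (135,272) and the gauge at (284,232). Next I'll take enlarged crops and measure.

```bash
cat > h.py <<'E'
import numpy as np, cv2
from cell import r,capture,calibration,job,nets
from scipy.spatial.transform import Rotation as R
from scipy.optimize import least_squares
def ray(cal,uv):
    m=cal['mtx'];d=np.array([(uv[0]-m[0,2])/m[0,0],(uv[1]-m[1,2])/m[1,1]])
    s=d.copy()
    for _ in range(30): s=d/(1+cal['k1']*(s@s))
    P=cal['pose'];v=P[:3,:3]@np.array([s[0],-s[1],-1.]);return P[:3,3],v
def onz(cal,uv,z):
    o,v=ray(cal,uv);return o+v*(z-o[2])/v[2]
def proj(cal,p):
    P=cal['pose'];p=np.atleast_2d(p);c=(p-P[:3,3])@P[:3,:3]
    s=np.c_[c[:,0]/-c[:,2],-c[:,1]/-c[:,2]];s=s*(1+cal['k1']*(s**2).sum(1))[:,None]
    m=cal['mtx'];return np.c_[s[:,0]*m[0,0]+m[0,2],s[:,1]*m[1,1]+m[1,2]]
def tri(uvs):
    A=np.zeros((3,3));b=np.zeros(3)
    for c,uv in uvs:
        o,v=ray(c,uv);v=v/np.linalg.norm(v);M=np.eye(3)-np.outer(v,v);A+=M;b+=M@o
    return np.linalg.solve(A,b)
E
python3 - <<'E'
from h import *
for n in ["scene","top"]:
    c=calibration(n)
    im=cv2.imread(f"pics/{n}0.png")
    if n=="top": a=im[180:360,90:330]
    else: a=im[210:350,300:490]
    cv2.imwrite(f"pics/{n}0z.png",cv2.resize(a,None,fx=3.3 if n=="top" else 4,fy=3.3 if n=="top" else 4,interpolation=cv2.INTER_CUBIC))
for cam in ["scene","top"]:
    capture(cam);cal=calibration(cam)
    for nm in ["sleeve_1_mid","crate","tray","pin","gauge","cup","mug","saucer","jar","collar"]:
        for d in nets.outline_of(nm,cam)[:6]:
            m=d['mask'];ys,xs=np.nonzero(m);cc=(xs.mean(),ys.mean())
            print(cam,nm,round(d['conf'],2),np.round(d['rect'],1),np.round(cc,1),np.round(onz(cal,cc,30)[:2]))
E
```

```text
scene sleeve_1_mid 0.86 [442.7 297.5  24.   34.4] [441.3 297.4] [472. 119.]
scene sleeve_1_mid 0.85 [419.2 319.9  25.2  30.9] [417.1 320.6] [553. 113.]
scene sleeve_1_mid 0.61 [464.1 277.7  19.   30.2] [464.3 277.3] [394. 128.]
scene crate 0.66 [265.1 216.6  89.9  83.6] [266.7 214.9] [ 554. -321.]
scene crate 0.61 [173.4 189.6  88.1  71.9] [174.7 186.7] [ 638. -554.]
scene tray 0.56 [505.5 382.6 101.7  96.9] [503.3 381. ] [552. 323.]
scene tray 0.22 [265.3 215.8  90.4  79.6] [266.8 214.5] [ 553. -322.]
scene pin 0.63 [335.4 307.3  33.4  48.8] [335.1 308. ] [642. -35.]
scene pin 0.41 [408.6 372.5  22.4  22.8] [407.6 371.7] [660. 167.]
scene gauge 0.58 [342.  313.1  61.4  60.2] [341.4 310.8] [639. -21.]
scene mug 0.62 [410.2 417.4  58.4  57.7] [405.9 416. ] [736. 219.]
scene saucer 0.61 [224.9 266.2  42.5  34.6] [223.9 266.9] [ 724. -288.]
scene saucer 0.59 [407.6 373.6  28.   23. ] [407.5 371.7] [660. 167.]
scene collar 0.87 [410.5 373.9  25.4  22. ] [407.7 371.8] [660. 167.]
scene collar 0.71 [371.9 235.1  17.1  25.1] [370.3 234. ] [ 437. -103.]
top sleeve_1_mid 0.83 [215.1 337.1  22
[... 417 characters left out ...]
61.8  73.9] [135.4 271.9] [538. 312.]
top tray 0.46 [417.8 266.7  66.6  78.2] [417. 265.] [ 551. -327.]
top pin 0.73 [289.4 224.   28.5  34.2] [285.1 222.4] [649. -32.]
top gauge 0.65 [288.1 231.3  46.7  56.3] [284.6 232.6] [626. -31.]
top cup 0.73 [174.8 182.8  45.3  50.3] [172.8 181.4] [746. 227.]
top cup 0.72 [280.1 292.9  44.7  26.1] [274.2 290.3] [496.  -7.]
top mug 0.63 [175.2 183.1  43.5  52.9] [173.2 180.9] [747. 226.]
top mug 0.44 [286.9 222.8  24.4  29.2] [285.3 222.9] [648. -32.]
top saucer 0.68 [404.5 192.8  38.4  46.5] [402.2 192. ] [ 716. -297.]
top jar 0.74 [347.9 180.2  26.4  27.3] [348.5 180.9] [ 742. -175.]
top collar 0.72 [201.9 222.8  19.5  20.3] [202.2 222.6] [650. 157.]
```

View pics/top0z.png

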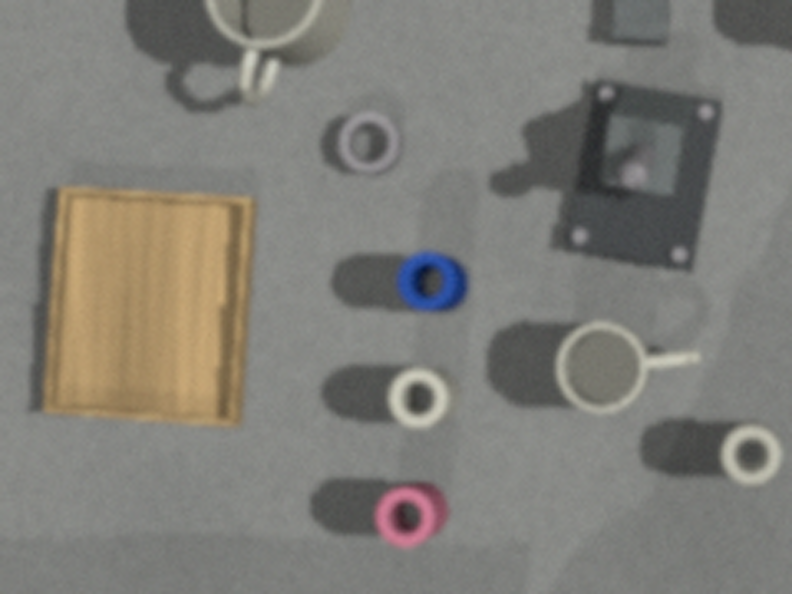

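View pics/scene0z.png

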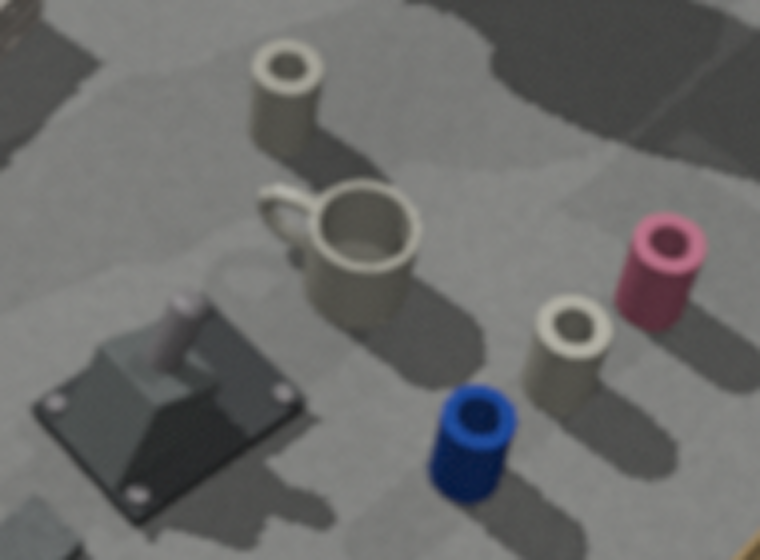

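Crop check: the white sleeves are at top-crop (418,397) and (751,455). The blue one (432,281), pink one (411,516) and steel collar (368,142) are plainly different. Now the metric positions.

```bash
python3 - <<'E'
from h import *
C={n:calibration(n) for n in("scene","top")}
T=lambda u,v:(C["top"],((u+.5)/3.3-.5+90,(v+.5)/3.3-.5+180))
S=lambda u,v:(C["scene"],((u+.5)/4-.5+300,(v+.5)/4-.5+210))
def rep(n,t,s,z=None):
    p=tri([t,s]);e=[np.round(proj(c,p)[0]-uv,1) for c,uv in(t,s)]
    print(n,np.round(p,1),'' if z is None else (np.round(onz(*t,z),1),np.round(onz(*s,z),1)))
rep("A",T(418,397),S(573,327),60);rep("B",T(751,455),S(288,67),60)
rep("blue",T(432,281),S(477,417),60)
rep("nose",T(633,174),S(191,303),101)
# plate bolts
rep("bolt far-left",T(606,93),S(137,495),14)
print([np.round(onz(*T(*b),14)[:2],1) for b in((606,93),(706,112),(680,255),(580,236))])
print([np.round(onz(*S(*b),14)[:2],1) for b in((137,495),(56,402),(283,392))])
s=r.read_state();print(R.from_quat(s['tool_rot']).as_matrix().round(3))
for n in("scene","top"):
    im=cv2.imread(f"pics/{n}0.png")
    if n=="top": a=im[200:270,255:315]
    else: a=im[275:340,305:380]
    cv2.imwrite(f"pics/g_{n}.png",cv2.resize(a,None,fx=8,fy=8,interpolation=cv2.INTER_CUBIC))
# crate corners from outline
for cam,nm,idx in(("top","crate",None),("top","tray",None)):
    capture(cam)
    for d in nets.outline_of(nm,cam)[:2]:
        cs=cv2.findContours(d['mask'].astype(np.uint8),0,2)[0];c=max(cs,key=cv2.contourArea)
        print(nm,[np.round(x,1) for x in cv2.minAreaRect(c)])
E
python3 - <<'E'
import cv2
a=cv2.imread('pics/g_scene.png');b=cv2.imread('pics/g_top.png');print(a.shape,b.shape)
E
```

```text
A [475.4 119.   58.2] (array([475.7, 118.2,  60. ]), array([476.2, 119.9,  60. ]))
B [ 436.6 -102.6   58.1] (array([ 437. , -103.1,   60. ]), array([ 437.5, -101.4,   60. ]))
blue [552.3 111.2  54.5] (array([552.9, 109. ,  60. ]), array([554.6, 113.7,  60. ]))
nose [619.2 -27.1  98.2] (array([619.8, -28.6, 101. ]), array([619.8, -24.8, 101. ]))
bolt far-left [683.9  -3.4  14.6] (array([684.2,  -3.6,  14. ]), array([683.4,  -3.3,  14. ]))
[array([684.2,  -3.6]), array([670.4, -72.9]), array([571.6, -54.6]), array([585.1,  14.3])]
[array([683.4,  -3.3]), array([669. , -72.1]), array([584.,  15.])]
[[ 0.     0.376 -0.926]
 [ 0.    -0.926 -0.376]
 [-1.    -0.    -0.   ]]
crate [array([417.2, 265.2]), array([73.3, 67.6]), np.float64(85.0)]
tray [array([134.8, 272.5]), array([60.5, 69.3]), np.float64(4.4)]
(520, 600, 3) (560, 480, 3)
```

View pics/g_scene.png

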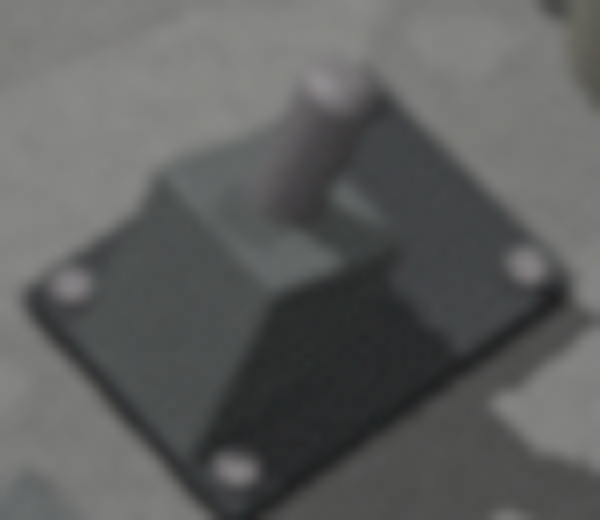

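View pics/g_top.png

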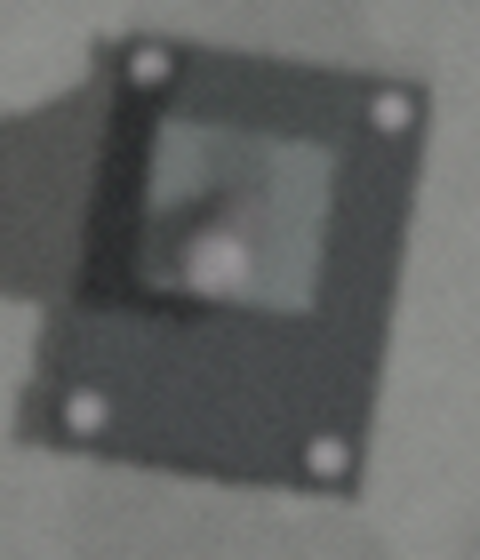

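```bash
python3 - <<'E'
from h import *
C={n:calibration(n) for n in("scene","top")}
t=(C["top"],(281.4,232.6));s=(C["scene"],(345.1,285.1))
p=tri([t,s]);print(p.round(1),onz(*t,100.8).round(1),onz(*s,100.8).round(1))
c,sn=np.cos(np.radians(-10.4)),np.sin(np.radians(-10.4))
gx=np.array([c,sn,0]);z=np.array([0,0,np.cos(np.radians(25))])-np.sin(np.radians(25))*gx
foot=np.array([619.8,-27.0,100.8])-45*z;print(foot,z)
y=np.cross(z,gx);y/=np.linalg.norm(y)
# overlay
for n,f,o in(("scene",8,(305,275)),("top",8,(255,200))):
    im=cv2.imread(f"pics/g_{n}.png")
    th=np.linspace(0,2*np.pi,40)
    X=np.cross(y,z)
    for d,rad in((0,10),(41,10),(45,6)):
        P=foot+d*z+rad*(np.cos(th)[:,None]*X+np.sin(th)[:,None]*y)
        q=((proj(C[n],P)-o+.5)*f-.5).astype(int);cv2.polylines(im,[q],True,(0,0,255),1)
    # block-top, tilted vs level
    for col,ex in(((0,255,0),gx),((255,255,0),X)):
        P=np.array([foot+25*a*ex+25*b*y for a,b in((1,1),(1,-1),(-1,-1),(-1,1))])
        q=((proj(C[n],P)-o+.5)*f-.5).astype(int);cv2.polylines(im,[q],True,col,1)
    cv2.imwrite(f"pics/o_{n}.png",im)
a=cv2.imread("pics/o_scene.png");
# crate/tray corners by zoom
im=cv2.imread("pics/top0.png")
cv2.imwrite("pics/crate.png",cv2.resize(im[215:315,375:465],None,fx=6,fy=6,interpolation=cv2.INTER_CUBIC))
cv2.imwrite("pics/tray.png",cv2.resize(im[225:320,95:175],None,fx=6,fy=6,interpolation=cv2.INTER_CUBIC))
E
```

```text
[620.2 -29.   98.1] [619.4 -28.5 100.8] [622.2 -28.7 100.8]
[638.50538694 -30.43308093  60.01614958] [-0.41567527  0.07629069  0.90630779]
```

View pics/o_scene.png

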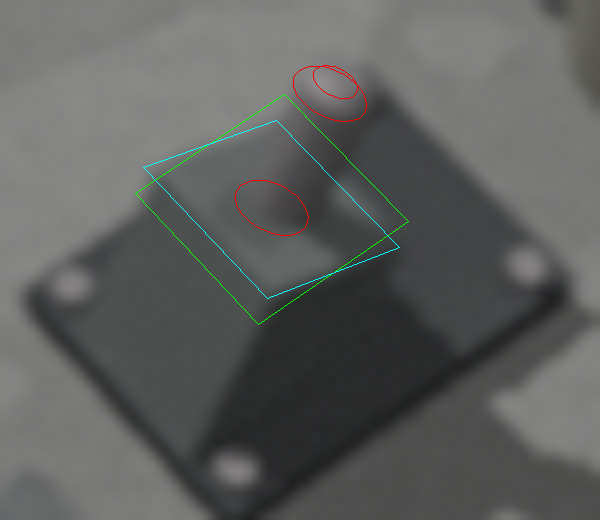

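View pics/o_top.png

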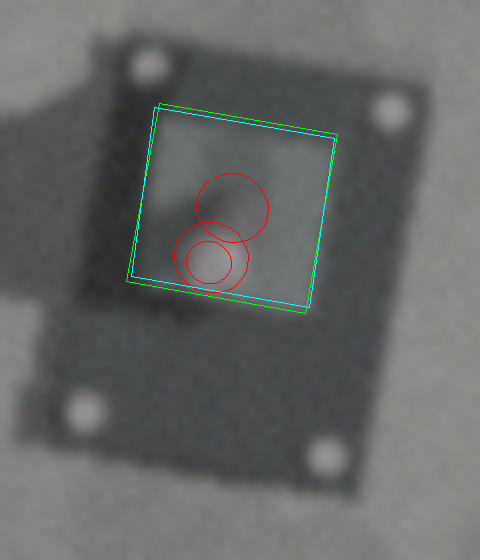

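View pics/crate.png

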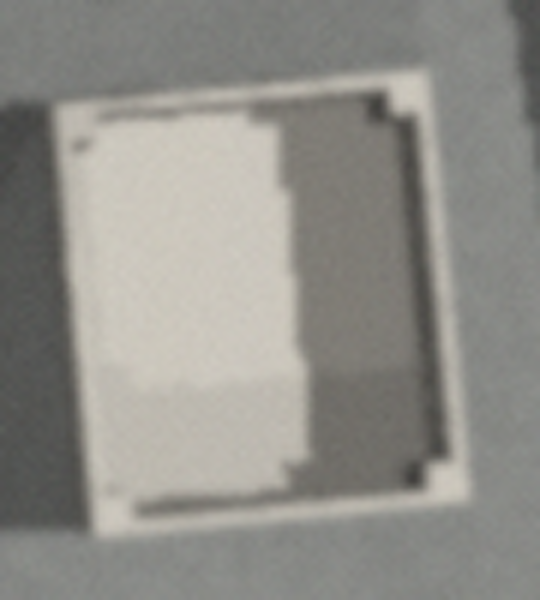

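View pics/tray.png

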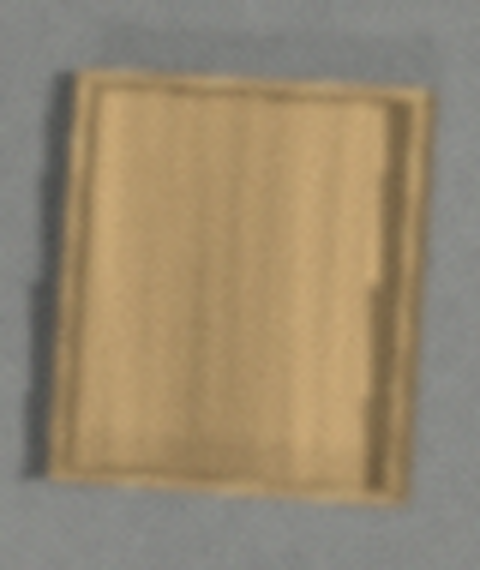

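Overlay: the block's top is square to the pin (cyan outline). The nose is at top-crop (217,262) and scene-crop (322,82), about (620,-28.5,100), with gauge yaw about -10.4°. The crate and tray crops confirm both as fixed and empty. Next I'll work out the first approach, above sleeve A.

```bash
cat >> h.py <<'E'
import json,os
def axes(xdir,ydir):
    x=np.array(xdir,float);x/=np.linalg.norm(x);y=np.array(ydir,float);y-=x*(x@y);y/=np.linalg.norm(y)
    return np.c_[x,y,np.cross(x,y)]
def load():
    d=json.load(open('cmd.json'));return np.array(d['p']),np.array(d['R'])
def save(p,Rm): json.dump(dict(p=list(map(float,p)),R=np.array(Rm).tolist()),open('cmd.json','w'))
def plan(wps,dec=1):
    """wps: list of (pos, R) ; prints rows, saves last as commanded (rounded)"""
    p0,R0=load()
    for p,Rm in wps:
        s=np.round(R0.T@(np.array(p)-p0),dec);w=np.round(R.from_matrix(R0.T@Rm).as_rotvec(),3)
        print([s.tolist(),w.tolist()])
    U,_,V=np.linalg.svd(R0@R.from_rotvec(w).as_matrix())
    save(p0+R0@s,U@V)
G=-10.4
gx=np.array([np.cos(np.radians(G)),np.sin(np.radians(G)),0]);gy=np.array([-gx[1],gx[0],0])
pz=np.array([0,0,np.cos(np.radians(25))])-np.sin(np.radians(25))*gx
Rdown=axes([0,0,-1],-gy);Rpin=axes(-pz,-gy)
def st():
    s=r.read_state();p,Rm=load();M=R.from_quat(s['tool_rot']).as_matrix()
    print('t',round(s['clock'],2),'pos',s['tool_pos'].round(1),'cmd',p.round(1),'roterr',R.from_matrix(Rm.T@M).as_rotvec().round(3),'F',s['force'].round(1),'T',s['torque'].round(2),'open',round(s['opening'],3));return s
E
python3 - <<'E'
from h import *
s=r.read_state()
save([235.22,-579.034,303.879],R.from_quat(s['tool_rot']).as_matrix())
p0,R0=load()
Rm=axes([0,0,-1],[.1,-.99,0])
plan([((420,-430,260),axes([0,0,-1],[.25,-.95,0])),((530,-200,240),axes([0,0,-1],[.0,-1,0]))])
plan([((540,0,220),Rdown),((476,119,190),Rdown)])
E
```

```text
[[43.9, -68.5, -227.3], [0.129, -0.0, 0.0]]
[[63.9, -240.2, -415.8], [0.386, -0.0, 0.0]]
[[20.0, -200.0, -9.9], [0.181, -0.0, 0.0]]
[[50.0, -319.0, 54.1], [0.181, -0.0, 0.0]]
```

>>> move_arm(targets=[[[20,-34,-114],[0.06,0,0]],[[44,-69,-227],[0.129,0,0]],[[50,-110,-280],[0.2,0,0]],[[55,-155,-325],[0.26,0,0]],[[60,-200,-370],[0.33,0,0]],[[63.9,-240.2,-415.8],[0.386,0,0]],[[63.9,-240.2,-415.8],[0.386,0,0]],[[63.9,-240.2,-415.8],[0.386,0,0]],[[63.9,-240.2,-415.8],[0.386,0,0]],[[63.9,-240.2,-415.8],[0.386,0,0]]], claw=0)

```text
clock: 2.65
tool_pos: [529.8, -200.6, 240.0]
tool_rot: [-0.707, 0.0, 0.707, -0.0]
force: [-0.8, -0.8, -0.9]
opening: 1.002
```

>>> move_arm(targets=[[[5,-55,-5],[0.05,0,0]],[[10,-110,-9],[0.1,0,0]],[[15,-160,-10],[0.15,0,0]],[[20,-200,-9.9],[0.181,0,0]],[[30,-245,15],[0.181,0,0]],[[40,-285,35],[0.181,0,0]],[[50,-319,54.1],[0.181,0,0]],[[50,-319,54.1],[0.181,0,0]],[[50,-319,54.1],[0.181,0,0]],[[50,-319,54.1],[0.181,0,0]]])

```text
clock: 3.9
tool_pos: [477.0, 117.1, 190.4]
tool_rot: [0.704, -0.065, -0.704, -0.065]
force: [0.0, 0.2, -0.1]
opening: 1.0
```

```bash
python3 - <<'E'
from h import *
s=st();print(s['q'].round(2))
c=calibration("wrist");cv2.imwrite("pics/w1.png",capture("wrist"));print(c)
P=c['pose'];M=R.from_quat(s['tool_rot']).as_matrix()
print("cam in tool",(M.T@(P[:3,3]-s['tool_pos'])).round(1));print((M.T@P[:3,:3]).round(3))
print(proj(c,[[476,119,60],[620,-28.5,100.8]]))
E
```

```text
t 3.9 pos [477.  117.1 190.4] cmd [476. 119. 190.] roterr [0.003 0.001 0.   ] F [ 0.   0.2 -0.1] T [ 0.09 -0.01 -0.03] open 1.0
[ 0.01  0.21 -0.36  1.87  0.08  1.07 -2.13]
{'mtx': array([[414.96204462,   0.        , 318.94478446],
       [  0.        , 414.96204462, 231.9954583 ],
       [  0.        ,   0.        ,   1.        ]]), 'k1': -0.08924698175256107, 'pose': array([[-1.82770190e-01,  9.39555470e-01,  2.89535105e-01,
         5.51417884e+02],
       [-9.83155354e-01, -1.74898179e-01, -5.30676572e-02,
         1.03535460e+02],
       [ 7.79155114e-04, -2.94357174e-01,  9.55695164e-01,
         2.60185431e+02],
       [ 0.00000000e+00,  0.00000000e+00,  0.00000000e+00,
         1.00000000e+00]])}
cam in tool [-69.8  -0.3 -75.7]
[[-0.001  0.295 -0.955]
 [ 1.    -0.001 -0.001]
 [-0.001 -0.955 -0.295]]
[[ 315.88994108  260.3711966 ]
 [ 636.5625819  -132.50704956]]
```

View pics/w1.png

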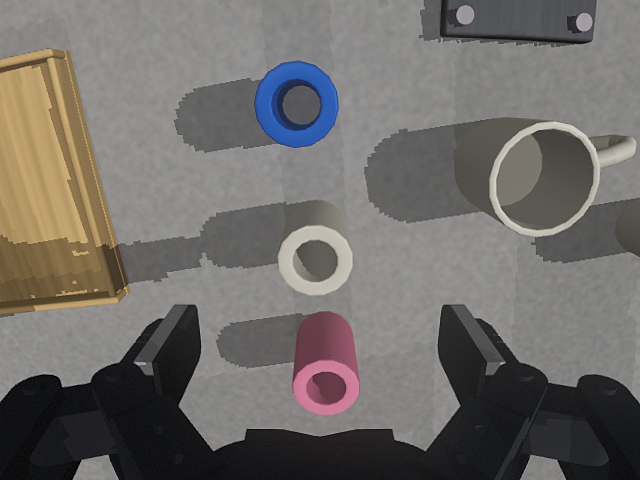

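The wrist view shows sleeve A's mouth at (315.5,260), and my estimate projects to (315.9,260.4), so the position is right. I'll go down, then close.

>>> move_arm(targets=[[[15,0,0],[0,0,0]],[[35,0,0],[0,0,0]],[[55,0,0],[0,0,0]],[[75,0,0],[0,0,0]],[[90,0,0],[0,0,0]],[[99,0,0],[0,0,0]],[[102,0,0],[0,0,0]],[[102,0,0],[0,0,0]],[[102,0,0],[0,0,0]],[[102,0,0],[0,0,0]]])

```text
clock: 5.2
tool_pos: [476.3, 119.1, 88.5]
tool_rot: [0.705, -0.064, -0.704, -0.064]
force: [0.3, -0.2, 0.5]
opening: 1.0
```

>>> move_arm(targets=[[[0,0,0],[0,0,0]],[[0,0,0],[0,0,0]],[[0,0,0],[0,0,0]],[[0,0,0],[0,0,0]],[[0,0,0],[0,0,0]],[[0,0,0],[0,0,0]],[[0,0,0],[0,0,0]],[[0,0,0],[0,0,0]],[[0,0,0],[0,0,0]],[[0,0,0],[0,0,0]]], claw=1, force=30)

```text
clock: 6.45
tool_pos: [476.1, 119.1, 88.2]
tool_rot: [0.704, -0.064, -0.704, -0.064]
force: [-1.7, -0.2, 5.9]
opening: 0.463
```

```bash
python3 - <<'E'
from h import *
p,Rm=load();save(p+[0,0,-102],Rm)
s=st()
c=calibration("wrist");cv2.imwrite("pics/w2.png",capture("wrist"))
# route: lift to z=210, then to pre-pose on pin axis
nose=np.array([620,-28.5,100.8]);foot=nose-45*pz
# sleeve centre relative to TCP: TCP at z=88 cmd, centre at 30 -> 58 ahead along x
L=58
pre=foot+(75+25+L)*pz
print("pre",pre)
plan([((476,119,150),Rdown),((530,60,230),axes(-pz-np.array([0,0,.6]),-gy)),(pre,Rpin)])
E
```

```text
t 6.45 pos [476.1 119.1  88.2] cmd [476. 119.  88.] roterr [-0.  0. -0.] F [-1.7 -0.2  5.9] T [-0.11  0.36  0.04] open 0.463
pre [573.02869502 -19.87915233 203.21277994]
[[-62.0, 0.0, -0.0], [0.0, 0.0, 0.0]]
[[-142.0, 48.3, -63.8], [0.0, 0.274, 0.0]]
[[-115.2, 119.1, -120.5], [0.0, 0.436, 0.0]]
```

View pics/w2.png

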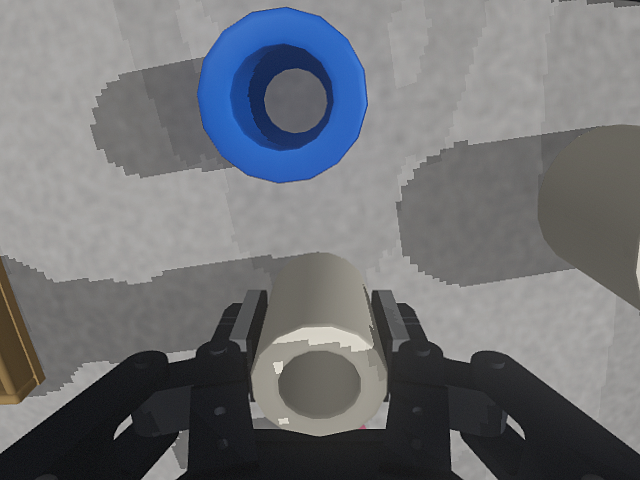

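Gripped (opening 0.463, about 40 mm); the blue look-alike at (283,95) is clear. Lift, tilt and go to the point ahead of the pin.

>>> move_arm(targets=[[[-15,0,0],[0,0,0]],[[-40,0,0],[0,0,0]],[[-70,3,-5],[0,0.02,0]],[[-100,20,-25],[0,0.1,0]],[[-125,38,-50],[0,0.2,0]],[[-135,58,-75],[0,0.28,0]],[[-130,80,-95],[0,0.35,0]],[[-120,105,-112],[0,0.41,0]],[[-115.2,119.1,-120.5],[0,0.436,0]],[[-115.2,119.1,-120.5],[0,0.436,0]]])

```text
clock: 7.75
tool_pos: [572.5, -21.3, 203.0]
tool_rot: [0.839, -0.077, -0.536, -0.049]
force: [0.9, -0.0, -0.7]
opening: 0.456
```

```bash
python3 - <<'E'
from h import *
s=st();print(s['q'].round(2))
C={n:calibration(n) for n in("scene","top","wrist")}
for n in C:
    im=capture(n);cv2.imwrite(f"pics/{n}3.png",im)
p=s['tool_pos'];M=R.from_quat(s['tool_rot']).as_matrix()
mouth=p+M@[88,0,0];top_=p+M@[28,0,0]
nose=np.array([620,-28.5,100.8])
for n,o,f in(("scene",(295,210),7),("top",(240,180),7)):
    im=cv2.imread(f"pics/{n}3.png");a=cv2.resize(im[o[1]:o[1]+85,o[0]:o[0]+100],None,fx=f,fy=f,interpolation=cv2.INTER_CUBIC)
    for P in(mouth,top_):
        th=np.linspace(0,6.28,40);q=P+20*(np.cos(th)[:,None]*M[:,1]+np.sin(th)[:,None]*M[:,2])
        cv2.polylines(a,[((proj(C[n],q)-o+.5)*f-.5).astype(int)],True,(0,0,255),1)
    q=nose+6*(np.cos(th)[:,None]*gy+np.sin(th)[:,None]*np.cross(gy,pz));cv2.polylines(a,[((proj(C[n],q)-o+.5)*f-.5).astype(int)],True,(0,255,0),1)
    cv2.imwrite(f"pics/{n}3z.png",a)
E
```

```text
t 7.75 pos [572.5 -21.3 203. ] cmd [573.1 -19.9 203.2] roterr [ 0.002 -0.001  0.002] F [ 0.9 -0.  -0.7] T [ 0.09  0.5  -0.03] open 0.456
[ 0.16  0.14 -0.24  1.98  0.25  0.62 -2.01]
```

View pics/scene3z.png

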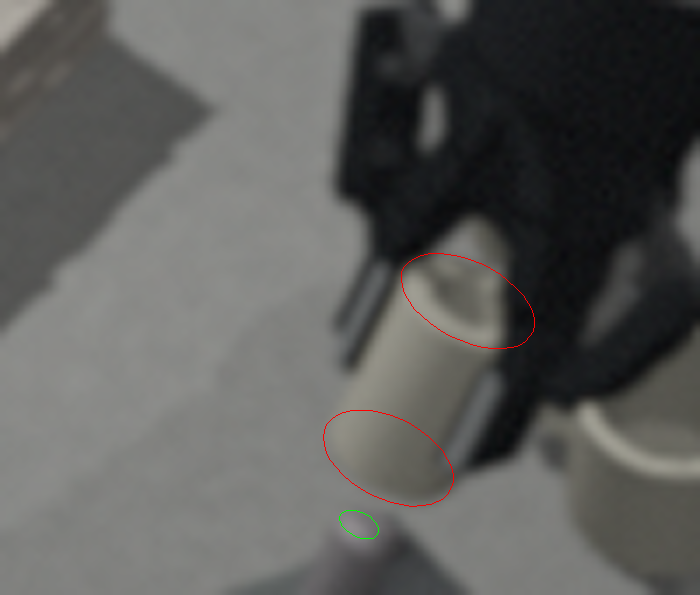

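View pics/top3z.png

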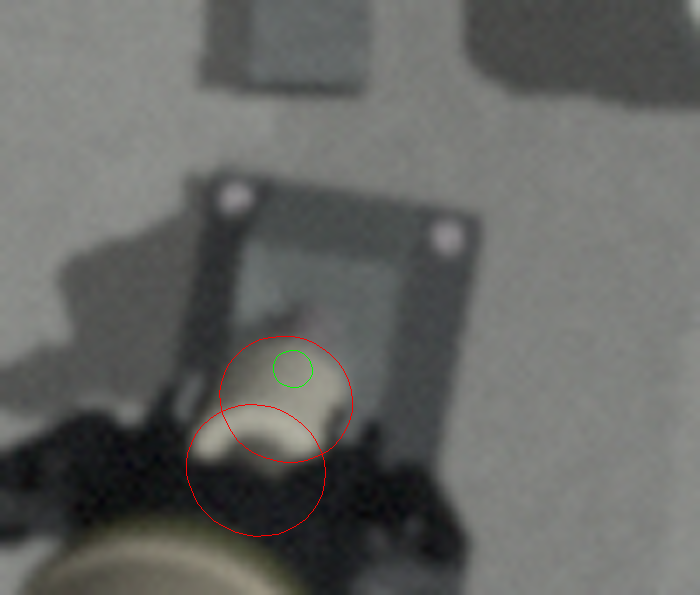

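View pics/wrist3.png

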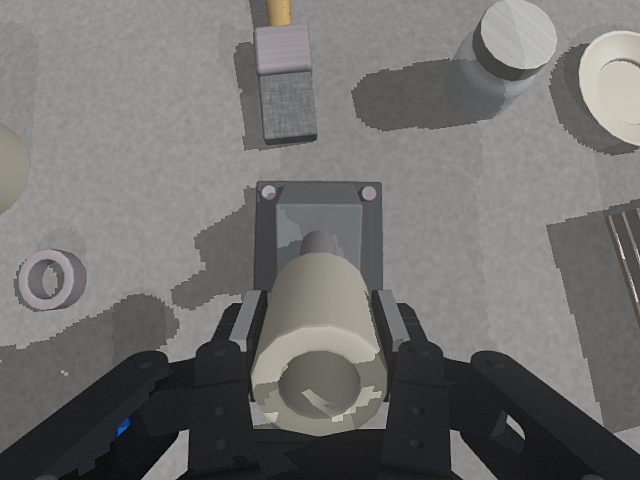

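Sleeve is just before the nose, centred laterally on the pin in the wrist view: pin at (318,240), bolts (268,192) and (369,192), block back edge (276–362,204). I'll refine the pin position with these wrist features.

```bash
python3 - <<'E'
from h import *
s=st();c=calibration("wrist");im=capture("wrist");cv2.imwrite("pics/w4.png",im)
cv2.imwrite("pics/w4z.png",cv2.resize(im[170:330,230:410],None,fx=4,fy=4,interpolation=cv2.INTER_CUBIC))
np.save("w4pose.npy",c['pose'])
E
```

```text
t 7.9 pos [573.1 -18.8 203.9] cmd [573.1 -19.9 203.2] roterr [-0.001  0.    -0.001] F [ 0.4  0.2 -1.2] T [ 0.14  0.49 -0.03] open 0.458
```

View pics/w4z.png

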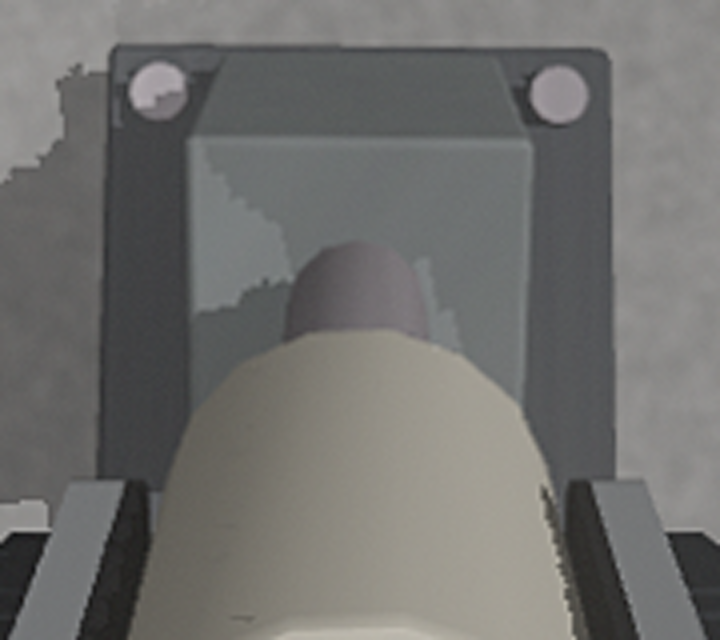

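```bash
python3 - <<'E'
from h import *
c=calibration("wrist");c=dict(c);c['pose']=np.load("w4pose.npy")
px=lambda u,v:np.array([(u+.5)/4-.5+230,(v+.5)/4-.5+170])
obs=np.array([px(188,137),px(530,139),px(359,241)])
def model(a):
    g=np.radians(a[2]);gx=np.array([np.cos(g),np.sin(g),0]);gy=np.array([-gx[1],gx[0],0])
    X=gx*np.cos(np.radians(25))+np.array([0,0,np.sin(np.radians(25))])
    f=np.array([a[0],a[1],60+a[3]]);return np.array([f+25*X+25*gy,f+25*X-25*gy,f+10*X])
def res(a): return (proj(c,model(a))-obs).ravel()
for fixz in(True,False):
    q=least_squares(lambda a:res([*a,0] if fixz else a),[638,-31,-10.4]+([] if fixz else [0]))
    print(q.x.round(2),q.fun.round(2))
for b in((158,91),(559,95)):print(onz(c,px(*b),14).round(1))
s=r.read_state();
M=R.from_quat(s['tool_rot']).as_matrix();f=np.array([q.x[0],q.x[1],60])
E
```

```text
[635.73 -29.96 -10.57] [-1.74  0.06  1.83  0.02 -0.09 -0.14]
[637.26 -30.24 -10.57  -8.45] [-0.16  0.38  0.25  0.33 -0.09 -0.72]
[684.1  -3.   14. ]
[670.8 -72.2  14. ]
```

```bash
python3 - <<'E'
from h import *
foot=np.array([637.2,-30.2,60]);np.save('foot.npy',foot)
Rp=axes(-pz,-gy)
plan([(foot+(d+58)*pz,Rpin) for d in(95,85,77,73,72)])
E
```

```text
[[4.3, -1.4, 1.7], [0.0, 0.0, 0.0]]
[[14.3, -1.4, 1.7], [0.0, 0.0, 0.0]]
[[22.3, -1.4, 1.7], [0.0, 0.0, 0.0]]
[[26.3, -1.4, 1.7], [0.0, 0.0, 0.0]]
[[27.3, -1.4, 1.7], [0.0, 0.0, 0.0]]
```

>>> move_arm(targets=[[[3,-1.4,1.7],[0,0,0]],[[7,-1.4,1.7],[0,0,0]],[[11,-1.4,1.7],[0,0,0]],[[15,-1.4,1.7],[0,0,0]],[[18,-1.4,1.7],[0,0,0]],[[21,-1.4,1.7],[0,0,0]],[[23.5,-1.4,1.7],[0,0,0]],[[25.3,-1.4,1.7],[0,0,0]],[[26.5,-1.4,1.7],[0,0,0]],[[27.3,-1.4,1.7],[0,0,0]]])

```text
clock: 9.2
tool_pos: [583.2, -20.3, 177.8]
tool_rot: [0.84, -0.076, -0.535, -0.049]
force: [0.3, 0.2, -1.4]
opening: 0.458
```

```bash
python3 - <<'E'
from h import *
s=st();M=R.from_quat(s['tool_rot']).as_matrix();print("F tool",(M.T@s['force']).round(1))
C={n:calibration(n) for n in("scene","wrist")}
for n in C: cv2.imwrite(f"pics/{n}5.png",capture(n))
im=cv2.imread("pics/scene5.png");cv2.imwrite("pics/scene5z.png",cv2.resize(im[230:325,300:400],None,fx=6,fy=6,interpolation=cv2.INTER_CUBIC))
im=cv2.imread("pics/wrist5.png");cv2.imwrite("pics/wrist5z.png",cv2.resize(im[170:330,230:410],None,fx=4,fy=4,interpolation=cv2.INTER_CUBIC))
s=st();M=R.from_quat(s['tool_rot']).as_matrix();print("F tool",(M.T@s['force']).round(1))
E
```

```text
t 9.2 pos [583.2 -20.3 177.8] cmd [583.1 -20.3 177.8] roterr [0. 0. 0.] F [ 0.3  0.2 -1.4] T [0.09 0.52 0.03] open 0.458
F tool [ 1.4 -0.3  0.3]
t 9.3 pos [583.1 -20.3 177.7] cmd [583.1 -20.3 177.8] roterr [ 0. -0.  0.] F [-0.3  0.7 -1.5] T [0.08 0.59 0.03] open 0.456
F tool [ 1.2 -0.6  1. ]
```

View pics/scene5z.png

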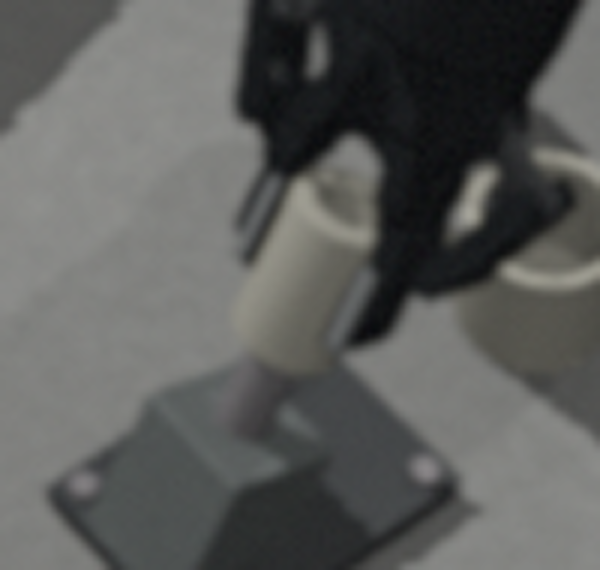

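View pics/wrist5z.png

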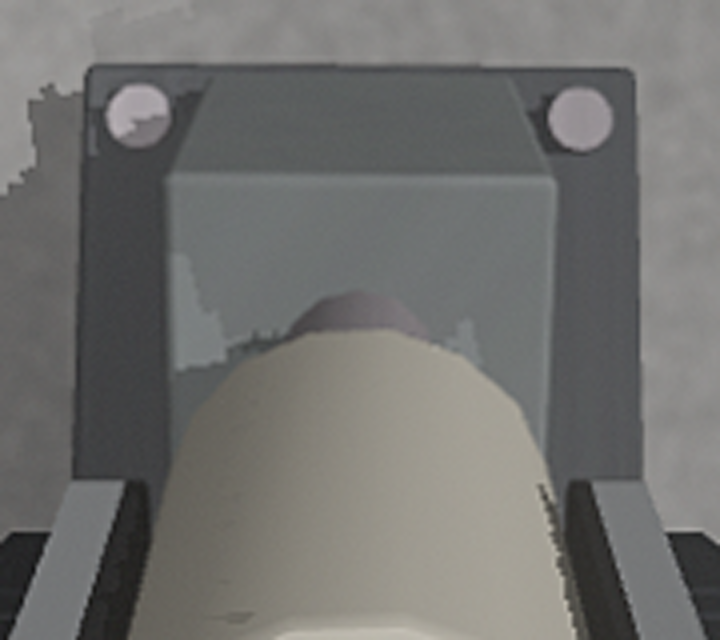

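No contact force at 3 mm into the nose. The scene view suggests the sleeve axis is about 1–2 mm robot-side of the pin axis, so I'll nudge 1 mm and go on to d≈62.

>>> move_arm(targets=[[[0,0,-1],[0,0,0]],[[1,0,-1],[0,0,0]],[[2,0,-1],[0,0,0]],[[3.5,0,-1],[0,0,0]],[[5,0,-1],[0,0,0]],[[6.5,0,-1],[0,0,0]],[[8,0,-1],[0,0,0]],[[9,0,-1],[0,0,0]],[[10,0,-1],[0,0,0]],[[10,0,-1],[0,0,0]]])

```text
clock: 10.55
tool_pos: [588.2, -21.2, 169.0]
tool_rot: [0.84, -0.076, -0.535, -0.049]
force: [0.7, -0.1, -1.1]
opening: 0.456
```

```bash
cat >> h.py <<'E'
def adv(s,w=(0,0,0)):
    p,Rm=load();save(p+Rm@np.array(s,float),Rm@R.from_rotvec(w).as_matrix())
def ft():
    s=st();M=R.from_quat(s['tool_rot']).as_matrix();f=np.load('foot.npy')
    print("F tool",(M.T@s['force']).round(1),"T tool",(M.T@s['torque']).round(2),"d",round(float((s['tool_pos']+M@[58,0,0]-f)@pz),1),"Terr tool",(M.T@(s['tool_pos']-load()[0])).round(2));return s
E
python3 - <<'E'
from h import *
adv([10,0,-1]);ft()
E
```

```text
t 10.55 pos [588.2 -21.2 169. ] cmd [588.2 -21.2 169.1] roterr [ 0. -0.  0.] F [ 0.7 -0.1 -1.1] T [0.08 0.48 0.07] open 0.456
F tool [ 1.3  0.  -0.2] T tool [-0.07 -0.49 -0.02] d 61.9 Terr tool [0.08 0.01 0.03]
```

No contact and fully free. On to d=50.

>>> move_arm(targets=[[[1.5,0,0],[0,0,0]],[[3,0,0],[0,0,0]],[[4.5,0,0],[0,0,0]],[[6,0,0],[0,0,0]],[[7.5,0,0],[0,0,0]],[[9,0,0],[0,0,0]],[[10,0,0],[0,0,0]],[[11,0,0],[0,0,0]],[[12,0,0],[0,0,0]],[[12,0,0],[0,0,0]]])

```text
clock: 11.8
tool_pos: [593.2, -22.1, 158.2]
tool_rot: [0.84, -0.076, -0.535, -0.049]
force: [0.2, -0.2, -1.6]
opening: 0.454
```

```bash
python3 - <<'E'
from h import *
adv([12,0,0]);ft()
E
```

```text
t 11.8 pos [593.2 -22.1 158.2] cmd [593.2 -22.1 158.3] roterr [ 0. -0.  0.] F [ 0.2 -0.2 -1.6] T [ 0.11  0.52 -0.02] open 0.454
F tool [1.6 0.2 0.5] T tool [ 0.02 -0.53 -0.01] d 49.9 Terr tool [0.08 0.02 0.04]
```

>>> move_arm(targets=[[[0.5,0,0],[0,0,0]],[[1,0,0],[0,0,0]],[[1.5,0,0],[0,0,0]],[[2,0,0],[0,0,0]],[[2.5,0,0],[0,0,0]],[[3,0,0],[0,0,0]],[[3.5,0,0],[0,0,0]],[[4,0,0],[0,0,0]],[[4.5,0,0],[0,0,0]],[[4.5,0,0],[0,0,0]]])

```text
clock: 13.05
tool_pos: [595.1, -22.5, 154.1]
tool_rot: [0.84, -0.076, -0.535, -0.049]
force: [0.2, 0.1, -1.3]
opening: 0.46
```

```bash
python3 - <<'E'
from h import *
adv([4.5,0,0]);ft()
E
```

```text
t 13.05 pos [595.1 -22.5 154.1] cmd [595.  -22.5 154.2] roterr [ 0. -0.  0.] F [ 0.2  0.1 -1.3] T [0.14 0.55 0.  ] open 0.46
F tool [ 1.2 -0.2  0.4] T tool [ 0.02 -0.56 -0.03] d 45.4 Terr tool [ 0.04  0.02 -0.  ]
```

>>> move_arm(targets=[[[0.4,0,0],[0,0,0]],[[0.8,0,0],[0,0,0]],[[1.2,0,0],[0,0,0]],[[1.6,0,0],[0,0,0]],[[2,0,0],[0,0,0]],[[2.4,0,0],[0,0,0]],[[2.8,0,0],[0,0,0]],[[3.2,0,0],[0,0,0]],[[3.6,0,0],[0,0,0]],[[3.6,0,0],[0,0,0]]])

```text
clock: 14.3
tool_pos: [596.5, -22.7, 150.8]
tool_rot: [0.84, -0.076, -0.535, -0.049]
force: [-0.5, -1.1, -1.3]
opening: 0.455
```

```bash
python3 - <<'E'
from h import *
adv([3.6,0,0]);ft()
im=capture("wrist");cv2.imwrite("pics/wrist6.png",im)
im=capture("scene");cv2.imwrite("pics/scene6z.png",cv2.resize(im[230:325,300:400],None,fx=6,fy=6,interpolation=cv2.INTER_CUBIC))
E
```

```text
t 14.3 pos [596.5 -22.7 150.8] cmd [596.5 -22.7 150.9] roterr [ 0. -0.  0.] F [-0.5 -1.1 -1.3] T [ 0.05  0.54 -0.01] open 0.455
F tool [1.  1.2 0.7] T tool [-0.01 -0.54  0.05] d 41.8 Terr tool [ 0.07 -0.    0.04]
```

View pics/scene6z.png

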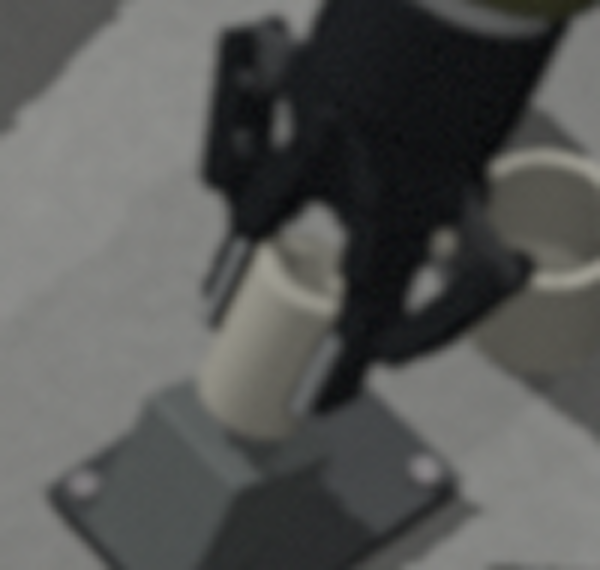

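View pics/wrist6.png

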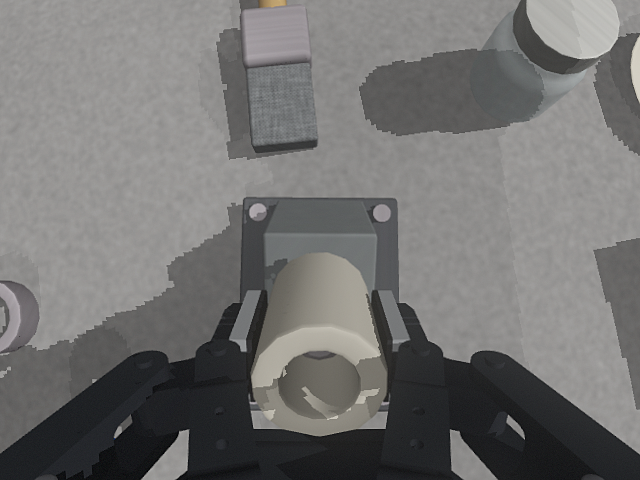

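The sleeve is unmoved in the grip, with no axial force at d=41.8. Continue to about 33.

>>> move_arm(targets=[[[1,0,0],[0,0,0]],[[2,0,0],[0,0,0]],[[3,0,0],[0,0,0]],[[4,0,0],[0,0,0]],[[5,0,0],[0,0,0]],[[6,0,0],[0,0,0]],[[7,0,0],[0,0,0]],[[8,0,0],[0,0,0]],[[8.5,0,0],[0,0,0]],[[8.5,0,0],[0,0,0]]])

```text
clock: 15.65
tool_pos: [600.1, -23.4, 143.1]
tool_rot: [0.84, -0.076, -0.535, -0.049]
force: [-0.6, 0.2, -1.1]
opening: 0.457
```

```bash
python3 - <<'E'
from h import *
adv([8.5,0,0]);ft()
E
```

```text
t 15.65 pos [600.1 -23.4 143.1] cmd [600.1 -23.4 143.2] roterr [-0. -0.  0.] F [-0.6  0.2 -1.1] T [ 0.16  0.55 -0.04] open 0.457
F tool [ 0.8 -0.1  1. ] T tool [ 0.06 -0.57 -0.03] d 33.3 Terr tool [ 0.07 -0.01  0.05]
```

Now gently the last 3–4 mm until the block is felt.

>>> move_arm(targets=[[[0.5,0,0],[0,0,0]],[[1,0,0],[0,0,0]],[[1.4,0,0],[0,0,0]],[[1.8,0,0],[0,0,0]],[[2.1,0,0],[0,0,0]],[[2.4,0,0],[0,0,0]],[[2.7,0,0],[0,0,0]],[[3,0,0],[0,0,0]],[[3.2,0,0],[0,0,0]],[[3.2,0,0],[0,0,0]]])

```text
clock: 16.9
tool_pos: [601.2, -23.5, 141.0]
tool_rot: [0.84, -0.076, -0.535, -0.048]
force: [-10.0, -0.0, 10.1]
opening: 0.457
```

```bash
python3 - <<'E'
from h import *
adv([3.2,0,0]);ft()
E
```

```text
t 16.9 pos [601.2 -23.5 141. ] cmd [601.4 -23.6 140.3] roterr [-0.  0.  0.] F [-10.   -0.   10.1] T [-0.02  1.47 -0.18] open 0.457
F tool [-13.3   1.8   4.7] T tool [ 0.04 -1.44  0.33] d 30.9 Terr tool [-0.78 -0.06 -0.07]
```

```bash
python3 - <<'E'
from h import *
im=capture("scene");a=cv2.resize(im[240:325,300:380],None,fx=7,fy=7,interpolation=cv2.INTER_CUBIC)
im=capture("wrist");b=cv2.resize(im[190:340,230:410],None,fx=595/150,fy=595/150,interpolation=cv2.INTER_CUBIC)[:,:230*3]
cv2.imwrite("pics/s7.png",a);cv2.imwrite("pics/w7.png",b);ft()
E
```

```text
t 17.0 pos [601.1 -23.5 141. ] cmd [601.4 -23.6 140.3] roterr [-0.  0.  0.] F [-9.7  2.  10.6] T [-0.    1.4  -0.15] open 0.455
F tool [-13.8  -0.2   4.5] T tool [ 0.02 -1.38  0.29] d 30.9 Terr tool [-0.75 -0.08 -0.02]
```

View pics/s7.png

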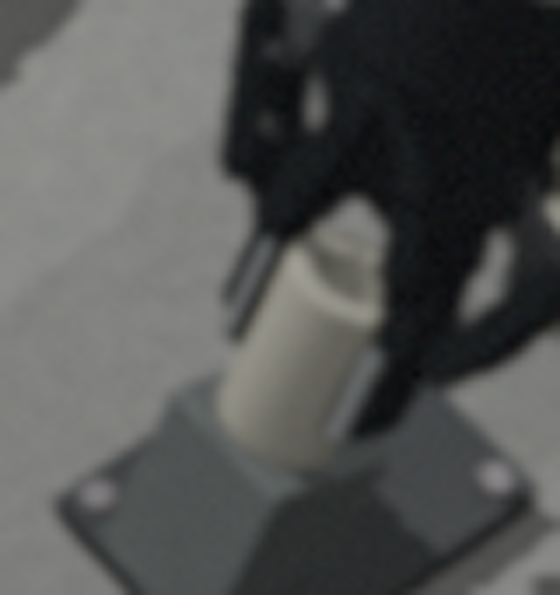

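View pics/w7.png

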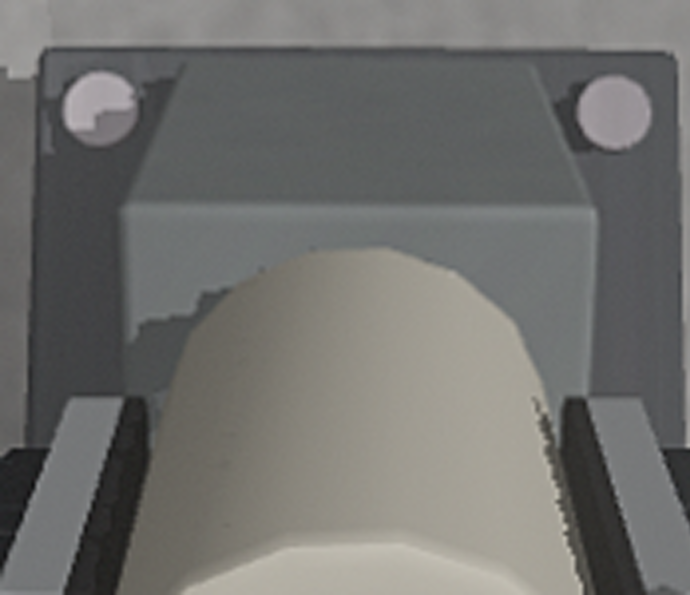

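Home on the block: the sleeve's lower edge meets the block top at crop (275,460), with about 13 N at d≈30.9. So A is good. I'll pause, then draw off.

>>> move_arm(targets=[[[-0.5,0,0],[0,0,0]],[[-0.5,0,0],[0,0,0]],[[-0.5,0,0],[0,0,0]],[[-4,0,0],[0,0,0]],[[-12,0,0],[0,0,0]],[[-22,0,0],[0,0,0]],[[-33,0,0],[0,0,0]],[[-45,0,0],[0,0,0]],[[-60,0,0],[0,0,0]],[[-80,0,0],[0,0,0]]])

```text
clock: 18.25
tool_pos: [567.6, -17.4, 213.6]
tool_rot: [0.84, -0.076, -0.535, -0.049]
force: [0.4, 0.3, -0.6]
opening: 0.46
```

```bash
python3 - <<'E'
from h import *
adv([-80,0,0]);ft()
c=calibration("top");p=onz(c,(375+(263.5)/6-.5,215+(301.2)/6-.5),50);print("crate",p)
q=onz(c,(95+(242+.5)/6-.5,225+(285+.5)/6-.5),20);print("tray",q)
for name,o,P,z in(("crate",(375,215),((55,103),(430,68),(470,497),(97,535)),50),("tray",(95,225),((77,72),(433,90),(408,500),(50,478)),20)):
    X=np.array([onz(c,((u+.5)/6-.5+o[0],(v+.5)/6-.5+o[1]),z)[:2] for u,v in P]);print(name,X.round(1).tolist(),X.mean(0),np.linalg.norm(X[0]-X[3]),np.linalg.norm(X[0]-X[1]))
    if name=="crate":cr=X.mean(0)
p0,R0=load();print(p0)
Ry=axes([0,0,-1],[.2,-.98,0])
plan([((570,-150,225),Ry),((*cr,220),Ry),((*cr,120),Ry)])
E
```

```text
t 18.25 pos [567.6 -17.4 213.6] cmd [568.2 -17.5 212.8] roterr [ 0. -0.  0.] F [ 0.4  0.3 -0.6] T [ 0.08  0.57 -0.03] open 0.46
F tool [ 0.7 -0.4 -0. ] T tool [ 0.02 -0.58  0.03] d 111.2 Terr tool [-0.99  0.02  0.21]
crate [ 550.63441071 -327.25593544   50.        ]
tray [538.06430939 316.65546473  20.        ]
crate [[624.2, -251.4], [636.3, -391.6], [477.5, -403.3], [465.3, -264.7]] [ 550.84337123 -327.73370008] 159.4656930469446 140.68583152765356
tray [[620.6, 385.0], [612.7, 241.9], [456.2, 250.3], [463.4, 393.6]] [538.22219822 317.69052313] 157.48954762436284 143.34278810578022
[568.1668329  -17.53937848 212.81875511]
[[-0.2, 130.0, -28.4], [-0.376, -0.431, -0.083]]
[[9.9, 308.2, -38.3], [-0.376, -0.431, -0.083]]
[[100.5, 308.2, 4.0], [-0.376, -0.431, -0.083]]
```

>>> move_arm(targets=[[[-5,45,-10],[-0.06,-0.07,-0.01]],[[-2,90,-20],[-0.15,-0.17,-0.03]],[[0,135,-28],[-0.24,-0.27,-0.05]],[[3,185,-31],[-0.32,-0.36,-0.07]],[[6,235,-34],[-0.376,-0.431,-0.083]],[[8,280,-36],[-0.376,-0.431,-0.083]],[[9.9,308.2,-38.3],[-0.376,-0.431,-0.083]],[[9.9,308.2,-38.3],[-0.376,-0.431,-0.083]],[[25,308.2,-31],[-0.376,-0.431,-0.083]],[[50,308.2,-19.5],[-0.376,-0.431,-0.083]]])

```text
clock: 19.5
tool_pos: [551.8, -325.9, 175.7]
tool_rot: [0.704, 0.072, -0.703, 0.072]
force: [0.9, -0.9, -1.3]
opening: 0.457
```

```bash
python3 - <<'E'
from h import *
# redo bookkeeping: commanded = start + row
Ry=axes([0,0,-1],[.2,-.98,0])
p0=np.array([568.1668329,-17.53937848,212.81875511])
save(p0+Rpin@[50,308.2,-19.5],Rpin@R.from_rotvec([-0.376,-0.431,-0.083]).as_matrix())
s=st()
c=calibration("wrist");cv2.imwrite("pics/w8.png",capture("wrist"))
plan([((550.7,-327.5,93.5),Ry)])
E
```

```text
t 19.5 pos [ 551.8 -325.9  175.7] cmd [ 550.7 -327.7  175.7] roterr [-0.003  0.002  0.   ] F [ 0.9 -0.9 -1.3] T [0.04 0.03 0.  ] open 0.457
[[82.2, -0.2, -0.0], [-0.001, 0.0, -0.0]]
```

View pics/w8.png

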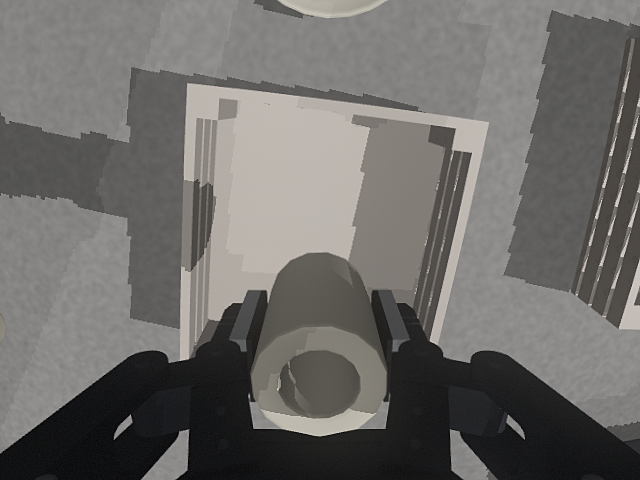

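The sleeve is over the middle of the crate, with rim corners at (187,85) and (488,122). Lower it.

>>> move_arm(targets=[[[18,0,0],[0,0,0]],[[36,0,0],[0,0,0]],[[53,0,0],[0,0,0]],[[66,0,0],[0,0,0]],[[74,0,0],[0,0,0]],[[78,0,0],[0,0,0]],[[80,0,0],[0,0,0]],[[81.5,0,0],[0,0,0]],[[82.2,0,0],[0,0,0]],[[82.2,0,0],[0,0,0]]])

```text
clock: 20.8
tool_pos: [550.9, -327.7, 93.7]
tool_rot: [-0.704, -0.071, 0.704, -0.071]
force: [0.7, -0.3, -1.7]
opening: 0.457
```

```bash
python3 - <<'E'
from h import *
s=st()
E
```

```text
t 20.8 pos [ 550.9 -327.7   93.7] cmd [ 550.7 -327.5   93.5] roterr [ 0.001 -0.    -0.   ] F [ 0.7 -0.3 -1.7] T [-0.01 -0.04 -0.05] open 0.457
```

>>> move_arm(targets=[[[0.3,0,0],[0,0,0]],[[0.6,0,0],[0,0,0]],[[0.9,0,0],[0,0,0]],[[1.2,0,0],[0,0,0]],[[1.2,0,0],[0,0,0]],[[1.2,0,0],[0,0,0]],[[1.2,0,0],[0,0,0]],[[1.2,0,0],[0,0,0]],[[1.2,0,0],[0,0,0]],[[1.2,0,0],[0,0,0]]])

```text
clock: 22.05
tool_pos: [550.9, -327.7, 93.3]
tool_rot: [0.704, 0.071, -0.704, 0.071]
force: [-3.9, 1.7, 7.3]
opening: 0.457
```

```bash
python3 - <<'E'
from h import *
adv([1.2,0,0]);s=st()
E
```

```text
t 22.05 pos [ 550.9 -327.7   93.3] cmd [ 550.7 -327.5   92.3] roterr [0.001 0.    0.   ] F [-3.9  1.7  7.3] T [ 0.46  0.77 -0.03] open 0.457
```

Floor contact at 7 N. Open part-way and lift.

>>> move_arm(targets=[[[-0.7,0,0],[0,0,0]],[[-0.7,0,0],[0,0,0]],[[-0.7,0,0],[0,0,0]],[[-0.7,0,0],[0,0,0]],[[-0.7,0,0],[0,0,0]],[[-0.7,0,0],[0,0,0]],[[-8,0,0],[0,0,0]],[[-30,0,0],[0,0,0]],[[-70,0,0],[0,0,0]],[[-110,0,0],[0,0,0]]], claw=0.3)

```text
clock: 23.3
tool_pos: [550.7, -327.6, 203.9]
tool_rot: [-0.703, -0.071, 0.704, -0.071]
force: [1.1, 0.7, -0.7]
opening: 0.701
```

```bash
python3 - <<'E'
from h import *
adv([-110,0,0]);s=st();print(s['q'].round(2))
cv2.imwrite("pics/w9.png",capture("wrist"))
im=capture("top");cv2.imwrite("pics/t9.png",im)
# next: to above B (436.8,-102.3)
plan([((500,-215,200),Rdown),((437,-102.3,190),Rdown)])
E
```

```text
t 23.3 pos [ 550.7 -327.6  203.9] cmd [ 550.7 -327.5  202.3] roterr [ 0.001 -0.    -0.   ] F [ 1.1  0.7 -0.7] T [-0.07 -0.06 -0.  ] open 0.701
[ 0.57  0.48 -0.12  1.46  0.06  1.21 -0.93]
[[2.3, -120.3, 27.1], [0.383, 0.0, -0.0]]
[[12.3, -243.4, 66.3], [0.383, 0.0, -0.0]]
```

View pics/w9.png

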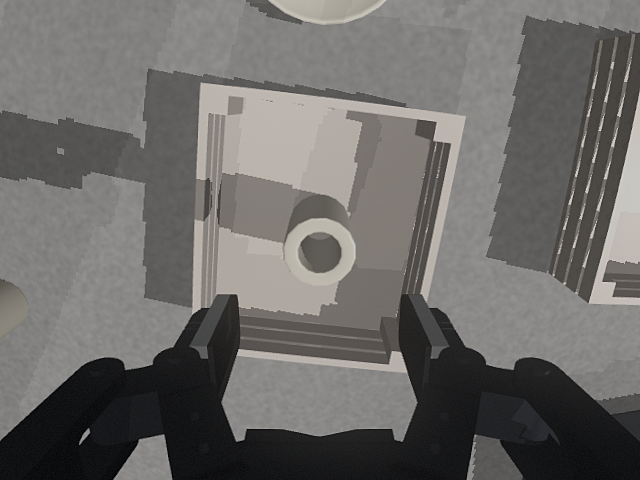

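Sleeve A stands upright in the crate at (320,251). On to sleeve B with the fingers part-open.

>>> move_arm(targets=[[[1,-30,7],[0.06,0,0]],[[2,-75,17],[0.14,0,0]],[[2.3,-120,27],[0.22,0,0]],[[4,-160,40],[0.3,0,0]],[[7,-195,50],[0.36,0,0]],[[10,-225,60],[0.383,0,0]],[[12,-240,65],[0.383,0,0]],[[12.3,-243.4,66.3],[0.383,0,0]],[[12.3,-243.4,66.3],[0.383,0,0]],[[12.3,-243.4,66.3],[0.383,0,0]]])

```text
clock: 24.65
tool_pos: [437.7, -103.4, 190.1]
tool_rot: [0.704, -0.065, -0.704, -0.065]
force: [0.1, -0.2, -0.0]
opening: 0.7
```

```bash
python3 - <<'E'
from h import *
s=st();print(s['q'].round(2))
c=calibration("wrist");cv2.imwrite("pics/w10.png",capture("wrist"))
print(proj(c,[[437,-102.3,60]]))
for uv in((319,262),):print(onz(c,uv,60))
np.save("w10.npy",c['pose'])
E
```

```text
t 24.65 pos [ 437.7 -103.4  190.1] cmd [ 437.  -102.3  190. ] roterr [0.002 0.    0.   ] F [ 0.1 -0.2 -0. ] T [ 0.02  0.01 -0.01] open 0.7
[ 0.33  0.11 -0.18  1.98  0.02  1.06 -1.61]
[[317.37663071 259.64407948]]
[ 435.56998366 -102.88591934   60.        ]
```

View pics/w10.png

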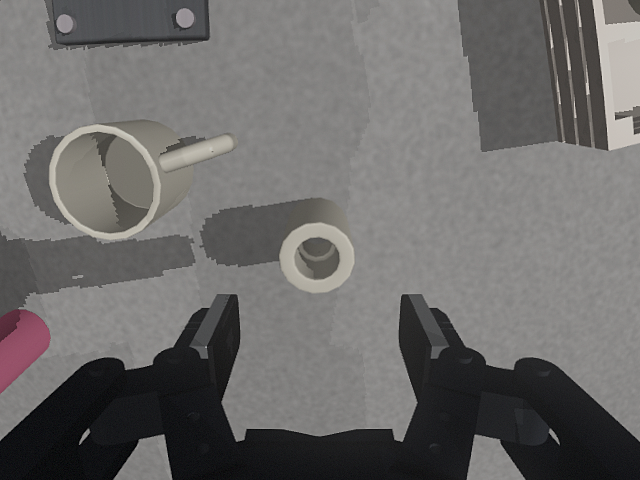

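Sleeve B's mouth is at (317,258), 1.6 px above my estimate, so I'll shift 0.7 mm. Its bore shows an inner step. Down and grip.

>>> move_arm(targets=[[[15,0,-0.7],[0,0,0]],[[35,0,-0.7],[0,0,0]],[[55,0,-0.7],[0,0,0]],[[75,0,-0.7],[0,0,0]],[[90,0,-0.7],[0,0,0]],[[99,0,-0.7],[0,0,0]],[[102,0,-0.7],[0,0,0]],[[102,0,-0.7],[0,0,0]],[[102,0,-0.7],[0,0,0]],[[102,0,-0.7],[0,0,0]]])

```text
clock: 25.95
tool_pos: [438.2, -102.6, 88.4]
tool_rot: [0.704, -0.064, -0.704, -0.064]
force: [-0.8, -0.1, 0.1]
opening: 0.699
```

>>> move_arm(targets=[[[0,0,0],[0,0,0]],[[0,0,0],[0,0,0]],[[0,0,0],[0,0,0]],[[0,0,0],[0,0,0]],[[0,0,0],[0,0,0]],[[0,0,0],[0,0,0]],[[0,0,0],[0,0,0]],[[0,0,0],[0,0,0]],[[0,0,0],[0,0,0]],[[0,0,0],[0,0,0]]], claw=1, force=30)

```text
clock: 27.2
tool_pos: [438.1, -102.5, 88.4]
tool_rot: [0.704, -0.064, -0.704, -0.064]
force: [-1.5, 0.5, 6.5]
opening: 0.455
```

```bash
python3 - <<'E'
from h import *
adv([102,0,-0.7]);s=st()
foot=np.array([637.9,-30.3,60]);np.save('foot.npy',foot)
plan([((445,-102,150),Rdown),((510,-60,230),axes(-pz-np.array([0,0,.6]),-gy)),(foot+(92+58)*pz,Rpin)])
E
```

```text
t 27.2 pos [ 438.1 -102.5   88.4] cmd [ 437.7 -102.4   88. ] roterr [ 0.001  0.    -0.   ] F [-1.5  0.5  6.5] T [ 0.11  0.32 -0.06] open 0.455
[[-62.0, -1.7, -7.1], [0.0, -0.0, -0.0]]
[[-142.0, -54.7, -63.5], [0.0, 0.273, -0.0]]
[[-108.0, -107.1, -120.5], [0.0, 0.436, -0.0]]
```

>>> move_arm(targets=[[[-15,0,0],[0,0,0]],[[-40,0,0],[0,0,0]],[[-75,-5,-10],[0,0.02,0]],[[-110,-22,-30],[0,0.1,0]],[[-130,-40,-52],[0,0.2,0]],[[-135,-58,-75],[0,0.28,0]],[[-128,-78,-97],[0,0.36,0]],[[-115,-97,-114],[0,0.42,0]],[[-108,-107.1,-120.5],[0,0.436,0]],[[-108,-107.1,-120.5],[0,0.436,0]]])

```text
clock: 28.45
tool_pos: [575.4, -18.1, 195.6]
tool_rot: [0.839, -0.076, -0.536, -0.048]
force: [-0.3, -0.4, -0.6]
opening: 0.459
```

```bash
python3 - <<'E'
from h import *
s=ft();cv2.imwrite("pics/w11.png",capture("wrist"))
E
```

```text
t 28.45 pos [575.4 -18.1 195.6] cmd [575.5 -18.8 195.9] roterr [-0.001 -0.002 -0.   ] F [-0.3 -0.4 -0.6] T [0.08 0.57 0.01] open 0.459
F tool [0.4 0.4 0.4] T tool [-0.02 -0.58  0.02] d 91.8 Terr tool [ 0.25 -0.66  0.37]
```

View pics/w11.png

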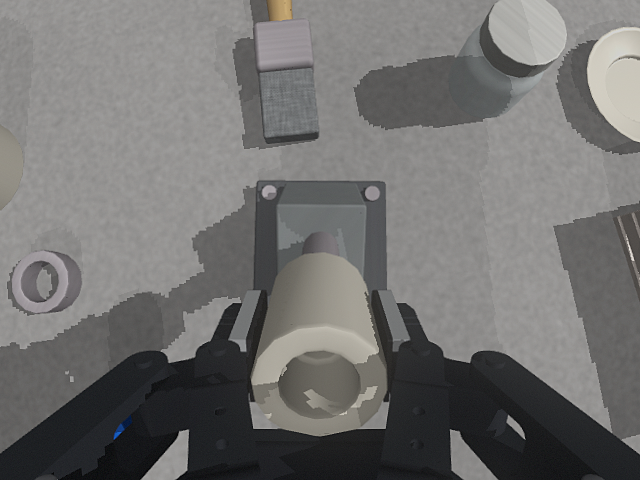

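Same good alignment as with A (pin at (320,240), sleeve centred). Slide on to d=60.

>>> move_arm(targets=[[[0,0,0],[0,0,0]],[[5,0,0],[0,0,0]],[[11,0,0],[0,0,0]],[[15,0,0],[0,0,0]],[[18,0,0],[0,0,0]],[[21,0,0],[0,0,0]],[[24,0,0],[0,0,0]],[[28,0,0],[0,0,0]],[[32,0,0],[0,0,0]],[[32,0,0],[0,0,0]]])

```text
clock: 29.75
tool_pos: [589.1, -21.5, 166.5]
tool_rot: [0.84, -0.077, -0.536, -0.049]
force: [-0.4, -0.7, -1.9]
opening: 0.459
```

```bash
python3 - <<'E'
from h import *
adv([32,0,0]);s=ft()
E
```

```text
t 29.75 pos [589.1 -21.5 166.5] cmd [588.8 -21.3 166.9] roterr [ 0.001 -0.001  0.   ] F [-0.4 -0.7 -1.9] T [0.12 0.57 0.04] open 0.459
F tool [1.6 0.8 1. ] T tool [-0.03 -0.58 -0.03] d 59.5 Terr tool [ 0.55  0.18 -0.06]
```

>>> move_arm(targets=[[[1.5,0,0],[0,0,0]],[[3,0,0],[0,0,0]],[[4.5,0,0],[0,0,0]],[[6,0,0],[0,0,0]],[[7.5,0,0],[0,0,0]],[[9,0,0],[0,0,0]],[[10,0,0],[0,0,0]],[[11,0,0],[0,0,0]],[[11.5,0,0],[0,0,0]],[[11.5,0,0],[0,0,0]]])

```text
clock: 31.0
tool_pos: [593.9, -22.3, 156.6]
tool_rot: [0.84, -0.077, -0.535, -0.049]
force: [-1.5, -0.4, -1.0]
opening: 0.453
```

```bash
python3 - <<'E'
from h import *
adv([11.5,0,0]);s=ft()
E
```

```text
t 31.0 pos [593.9 -22.3 156.6] cmd [593.6 -22.1 156.5] roterr [ 0.001 -0.     0.   ] F [-1.5 -0.4 -1. ] T [0.12 0.68 0.03] open 0.453
F tool [0.3 0.6 1.7] T tool [-0.03 -0.69 -0.01] d 48.4 Terr tool [ 0.09  0.13 -0.35]
```

>>> move_arm(targets=[[[0.3,0,0],[0,0,0]],[[0.6,0,0],[0,0,0]],[[0.9,0,0],[0,0,0]],[[1.2,0,0],[0,0,0]],[[1.5,0,0],[0,0,0]],[[1.7,0,0],[0,0,0]],[[1.9,0,0],[0,0,0]],[[2.1,0,0],[0,0,0]],[[2.2,0,0],[0,0,0]],[[2.2,0,0],[0,0,0]]])

```text
clock: 32.25
tool_pos: [594.6, -22.3, 155.9]
tool_rot: [0.84, -0.077, -0.535, -0.049]
force: [-17.4, 1.5, 17.9]
opening: 0.455
```

```bash
python3 - <<'E'
from h import *
adv([2.2,0,0]);s=ft()
im=capture("scene");a=cv2.resize(im[240:325,300:380],None,fx=7,fy=7,interpolation=cv2.INTER_CUBIC);cv2.imwrite("pics/s12.png",a)
E
```

```text
t 32.25 pos [594.6 -22.3 155.9] cmd [594.5 -22.3 154.5] roterr [0.    0.    0.001] F [-17.4   1.5  17.9] T [ 0.09  2.23 -0.12] open 0.455
F tool [-23.5   1.7   8.2] T tool [-0.02 -2.21  0.34] d 47.5 Terr tool [-1.23  0.01 -0.68]
```

View pics/s12.png

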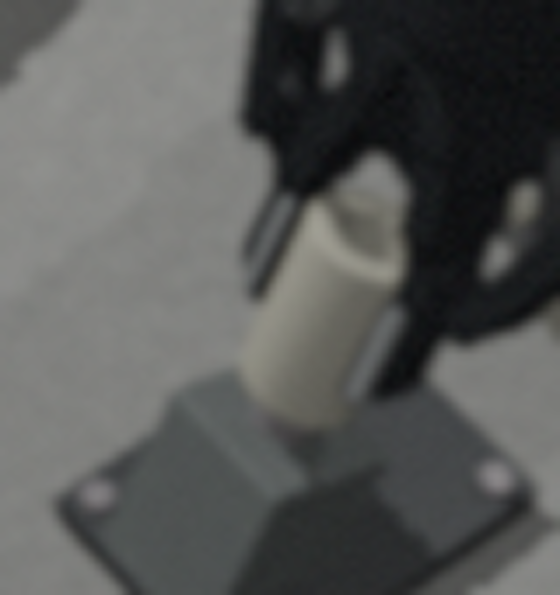

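Firm stop at d≈47.5, 16.6 mm short of where A was home, with a visible gap above the block at (300,440). So B is the reject. Ease off, pause, draw off.

>>> move_arm(targets=[[[-0.9,0,0.2],[0,0,0]],[[-0.9,0,0.2],[0,0,0]],[[-0.9,0,0.2],[0,0,0]],[[-0.9,0,0.2],[0,0,0]],[[-5,0,0.2],[0,0,0]],[[-13,0,0.2],[0,0,0]],[[-24,0,0.2],[0,0,0]],[[-36,0,0.2],[0,0,0]],[[-50,0,0.2],[0,0,0]],[[-65,0,0.2],[0,0,0]]])

```text
clock: 33.55
tool_pos: [567.3, -17.4, 214.5]
tool_rot: [0.84, -0.077, -0.535, -0.049]
force: [0.0, -0.4, -0.6]
opening: 0.455
```

```bash
python3 - <<'E'
from h import *
adv([-65,0,.2]);ft()
p,_=load();print(p.tolist())
Ry=axes([0,0,-1],[-.3,-.954,0])
plan([((560,130,215),Ry),((538.2,317.3,200),Ry)])
save(p,Rpin)
E
```

```text
t 33.55 pos [567.3 -17.4 214.5] cmd [567.3 -17.3 213.3] roterr [0.001 0.    0.   ] F [ 0.  -0.4 -0.6] T [ 0.12  0.55 -0.02] open 0.455
F tool [0.6 0.4 0.2] T tool [ 0.02 -0.57 -0.01] d 112.3 Terr tool [-1.03  0.13 -0.43]
[567.3255981228585, -17.29797445191939, 213.34731841629525]
[[-15.8, -143.6, 29.9], [0.121, -0.436, 0.027]]
[[-25.6, -323.9, 86.3], [0.121, -0.436, 0.027]]
```

```bash
python3 - <<'E'
from h import *
Ry=axes([0,0,-1],[.1,-.995,0])
plan([((560,130,215),Ry),((538.2,317.3,200),Ry),((538.2,317.3,150),Ry)])
E
```

```text
[[-15.8, -143.6, 29.9], [-0.277, -0.433, -0.061]]
[[-25.5, -323.8, 86.3], [-0.277, -0.433, -0.061]]
[[19.8, -323.8, 107.5], [-0.277, -0.433, -0.061]]
```

>>> move_arm(targets=[[[-8,-45,8],[-0.05,-0.07,-0.01]],[[-13,-95,18],[-0.12,-0.18,-0.025]],[[-16,-145,30],[-0.18,-0.28,-0.04]],[[-19,-195,45],[-0.24,-0.37,-0.05]],[[-22,-245,62],[-0.277,-0.433,-0.061]],[[-24,-290,76],[-0.277,-0.433,-0.061]],[[-25.5,-323.8,86.3],[-0.277,-0.433,-0.061]],[[-15,-323.8,91],[-0.277,-0.433,-0.061]],[[5,-323.8,100.5],[-0.277,-0.433,-0.061]],[[19.8,-323.8,107.5],[-0.277,-0.433,-0.061]]])

```text
clock: 34.8
tool_pos: [538.9, 315.9, 149.2]
tool_rot: [-0.706, -0.034, 0.706, -0.035]
force: [0.0, -0.1, -1.8]
opening: 0.458
```

```bash
python3 - <<'E'
from h import *
s=st();cv2.imwrite("pics/w13.png",capture("wrist"))
Ry=axes([0,0,-1],[.1,-.995,0])
plan([((538.2,317.3,93.2),Ry)])
E
```

```text
t 34.8 pos [538.9 315.9 149.2] cmd [538.2 317.3 150. ] roterr [ 0.002 -0.001  0.001] F [ 0.  -0.1 -1.8] T [ 0.02  0.02 -0.02] open 0.458
[[56.8, -0.1, -0.0], [-0.0, -0.0, -0.0]]
```

View pics/w13.png

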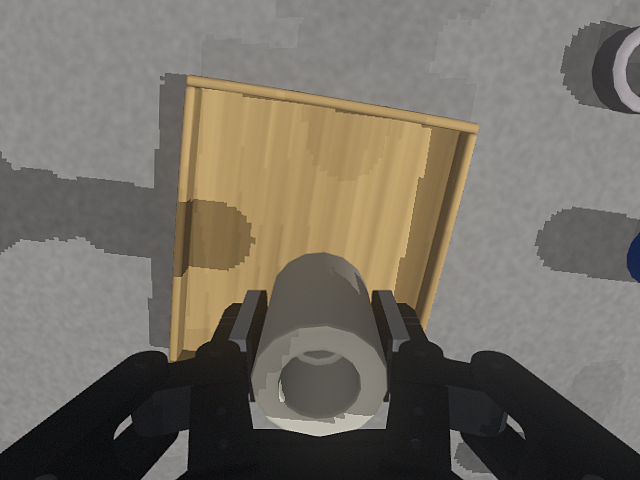

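Sleeve B is over the tray middle; the tray corners are at (188,77) and (476,128). Lower it.

>>> move_arm(targets=[[[12,0,0],[0,0,0]],[[25,0,0],[0,0,0]],[[37,0,0],[0,0,0]],[[46,0,0],[0,0,0]],[[51,0,0],[0,0,0]],[[54,0,0],[0,0,0]],[[55.5,0,0],[0,0,0]],[[56.5,0,0],[0,0,0]],[[57,0,0],[0,0,0]],[[57,0,0],[0,0,0]]])

```text
clock: 36.1
tool_pos: [538.8, 317.1, 93.5]
tool_rot: [0.706, 0.035, -0.706, 0.035]
force: [-2.1, -1.5, 4.5]
opening: 0.459
```

```bash
python3 - <<'E'
from h import *
adv([.2,0,0]);st()
E
```

```text
t 36.1 pos [538.8 317.1  93.5] cmd [538.2 317.3  93. ] roterr [ 0.001 -0.    -0.   ] F [-2.1 -1.5  4.5] T [-0.16  0.39 -0.03] open 0.459
```

Floor felt (about 6 N above the held weight). Release and lift.

>>> move_arm(targets=[[[0,0,0],[0,0,0]],[[0,0,0],[0,0,0]],[[0,0,0],[0,0,0]],[[0,0,0],[0,0,0]],[[0,0,0],[0,0,0]],[[0,0,0],[0,0,0]],[[-8,0,0],[0,0,0]],[[-30,0,0],[0,0,0]],[[-70,0,0],[0,0,0]],[[-110,0,0],[0,0,0]]], claw=0.3)

```text
clock: 37.35
tool_pos: [538.6, 317.1, 204.6]
tool_rot: [-0.706, -0.035, 0.706, -0.035]
force: [1.2, 0.5, -0.1]
opening: 0.7
```

```bash
python3 - <<'E'
from h import *
adv([-110,0,0]);st()
cv2.imwrite("pics/w14.png",capture("wrist"));cv2.imwrite("pics/t14.png",capture("top"))
E
```

```text
t 37.35 pos [538.6 317.1 204.6] cmd [538.1 317.4 203. ] roterr [ 0.    -0.001 -0.   ] F [ 1.2  0.5 -0.1] T [ 0.01 -0.04 -0.02] open 0.7
```

View pics/w14.png

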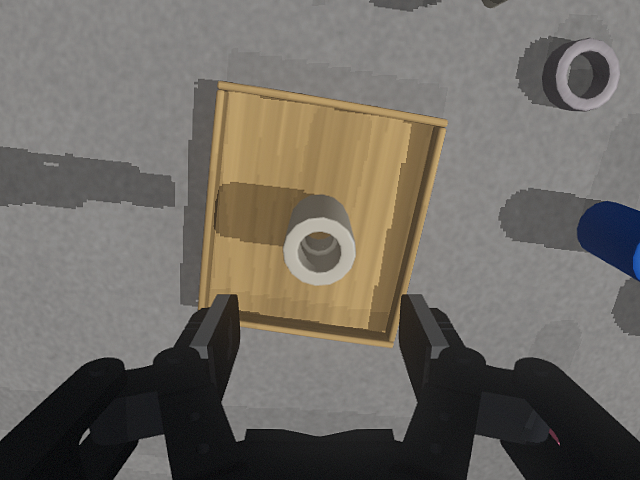

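View pics/t14.png

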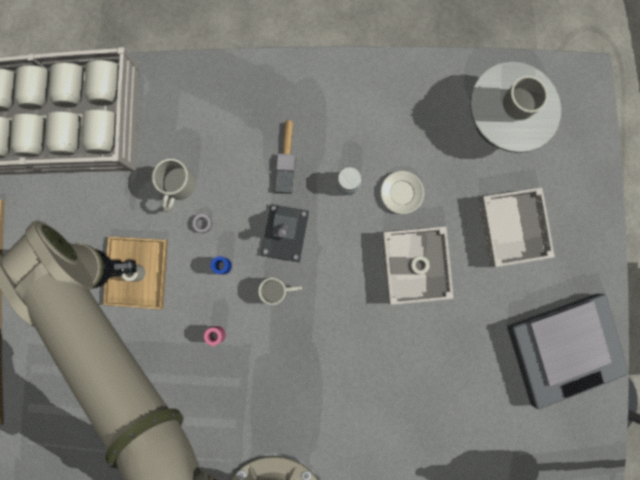

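The wrist view shows B upright in the tray at (319,250). The top view shows A upright in the near crate at (420,265), and the bystanders (cup, mug, saucer, jar, brush, collar, blue, pink) where they were. The gripper is clear, so I'm handing in.

```bash
python3 - <<'E'
from h import *
job.hand_in();st()
E
```

```text
the job is handed in; nothing more can be done
the job is handed in; nothing more can be done
```

I tried both sleeves on the pin and put each away before starting the next. The job was handed in at about 37 s on the robot's clock.

- **First sleeve (start about x 476, y 119):** it slid down freely and came fully home on the block, with about 13 N contact at d ≈ 31 mm (d is the sleeve centre's distance from the pin's foot). It is good and stands upright in the crate nearest the base.
- **Second sleeve (start about x 438, y −102):** it stopped hard at d ≈ 47.5 mm, leaving a visible gap above the block. I eased off, paused and drew it off. It is the reject and stands upright in the wooden tray.

**Last checks:** the wrist pictures show each sleeve upright near the middle of its container, and the gripper is open, clear and touching nothing. The last top view shows everything else where it started.

**Checks that disagreed:**
- The cameras differed by about 2–5 mm on where the pin stands, so I used an in-between value. The sleeves went on without touching the sides.
- Both stops read about 1 mm high (nominal 30 and 46 mm), but they were 16.6 mm apart against the expected 16 mm.
- The push against the reject's stop briefly reached about 24 N before I eased off.

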